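Set the washed dip cups and board carrier to dry

ROBOT

A 6-joint arm with a two-finger parallel gripper is mounted at the origin on the work surface. World frame = base frame: x ahead of the robot, y to its left, z up, the work surface at z = 0. Lengths are in m, angles in degrees, forces in N, time in s.
With the tool pointing down it reaches from about 0.4 to 0.825 m from the base axis. Payload 7 kg.
Tool frame: the origin (TCP) lies between the finger pads; the fingertips stand 22 mm ahead of it and the grasp point (between the pads) lies 3 mm ahead of it; z points along the fingers, y is the line along which they close (so a half turn about z gives the same grasp; the last joint's range is limited). The gripper opens to 88 mm and grips with 3 to 60 N. Pads are 19 mm wide; open, the fingers measure 130 mm over their backs; the gripper's body (78 mm by 193 mm) begins 47 mm behind the grasp point.
Start: joints at [81.366, 20.546, 0.682, 0, -70.136, -16.507], TCP at [0.287, 0.611, 0.249] pointing down, gripper open.
Joint ranges: [-176.03, 176.03], [-82.01, 121.73], [-58.28, 71.71], [-173.87, 95.51], [-174.79, -0.11], [-173.66, 173.66]. Speed limits (degrees/s): [136.94, 136.94, 172.46, 180, 180, 180].

INTERFACE

Orientations are given as [roll, pitch, yaw] about the fixed x, y, z axes, in that order (R = Rz(yaw) Ry(pitch) Rx(roll)).
In Python, from plant import r, vision gives the robot as it stands.
- The arm moves only by the shell command python3 -m pendant 'ROWS' [FORCE]. ROWS is JSON, a list that holds one entry, the list of rows, each a list of 7 numbers: the shift along the tool's x, y, z scaled (see below), then the turn, a rotation vector about the tool's x, y, z scaled (see below), then the opening, from -1 (shut) to 1 (fully open). In form: [[[x, y, z, wx, wy, wz, fingers], ...]]. A call has exactly 8 rows; each row shifts and turns the commanded pose from where the row before left it, along the tool's axes as they then stand; what a row does not reach is not made up. The controller multiplies each number of a shift by 20 mm and each number of a turn by 4 degrees. A row lasts 1/10 s, in which the tool goes at most 50 mm and 8.59 degrees, less where a joint would pass 70% of its speed; a pose out of reach is approached as far as the arm can. A call with a number of a shift or a turn outside -1 to 1 is refused whole. A call with a gripper value outside its range is refused whole. The fingers move at their own pace and stop on an object; FORCE is the grip in N (left out, the last holds). Time passes only in rows, so rows that do not move let the fingers close, or fill a call up. It gives the time, the measured TCP pose, the force, the opening and the grip force at its end, in the units of the state.
- r.get_state(): the state, without advancing time (a new reading comes with each control period).
- vision.capture(name): name is "side" or "top" or "wrist"; returns a dict with "frame" (384x512x3 uint8, blue, green, red), "depth" (384x512 float32, m along the optical axis (not along the pixel's ray), 0 where there is no reading), "camera_matrix" (3x3 intrinsics, pixels), "k1" (the pictures are not rectified: a ray, as slopes to the right and down, at radius r is drawn at 1 + k1 r^2 times it, then the intrinsics apply), "extrinsics" (4x4, takes a point from world to camera coordinates); the wrist camera has in their place "hand_eye" (4x4, takes a point from camera to tool coordinates, whose origin is the TCP and whose axes are the flange's). Camera axes: x right, y up, looking along -z (the intrinsics and any distortion apply to the point x, -y, -z); pixel columns grow to the right and rows downward; lengths in m; the calibration is good to about 2 mm. A picture is of the moment at which its call begins: read the wrist's pose just before it.
- r.close_job(): hands the job in; it is judged then, once.
The state is a dict: "time_s": time; "joints": joint angles; "qd": joint speeds; "joint_torque": joint torques, N m; "tcp_pos": TCP position; "eef_rot": TCP orientation; "contact_force": force on the tool from outside, world axes, zero at the start; "moment": the same for the moment, N m; "gripper_width": finger opening in m; "gripper_force": force on a finger pad.
Only numpy, scipy, OpenCV 4.12 (cv2) and the standard library are available. Lean on these libraries where they do the work, as an engineer would, in place of code of your own. Each camera call takes 0.05 s, during which the arm holds its last target. There are 200 camera calls.

TASK

Set up the drying station at the board-washing corner: first seat the three-post rack squarely onto the white base, its two holes over the base's pins and fully down. Then turn every washed cup that lies on the mat mouth-down and hang it on a post of its own, lay the board carrier, handle up, flat on the sloped drain stand with its long edge down against the ledge, and only when everything is in place press the start button on the base fully down. Leave the bottle, jar and brush where they are.

Things in the scene. Friction and masses are not known exactly. Their poses are not given: they have to be found in the camera images.
- base: fixed white base of the warm-air drying station: a block 90 x 270 x 20 mm (x, y, z) on the bench. Origin: centre of its underside; long side along its y. Two upright steel pins (8 mm diameter, 23 mm tall, tapered tip) stand on its top at y = -50 and +50 mm, x = 0. A control box 56 x 70 x 40 mm with the start button on top stands in front of it at x = -108, y = -20 mm.
- start (a joint): black start button, 40 mm diameter, on the control box: 0 when up, 0.006 m fully down, springs back; about 5 N
- start_top (a point): centre of the top of the start button; press down here
- base_top (a point): centre of the base's top face, 20 mm above the bench; the rack's origin comes here when seated
- rack: loose drying rack, 0.45 kg: grey plate 66 x 250 x 12 mm, three upright square aluminium posts (24 x 24 mm, 100 mm tall, sides parallel to the plate) at y = -100, 0, +100 mm, two 14 mm square through holes at y = -50 and +50 mm, x = 0. Origin: centre of the plate underside; long side along y; post tops at z = 112 mm. Fits either way round; lift it by its middle post.
- post0 (a point): centre of the top of the rack's y = -100 mm post
- post1 (a point): centre of the top of the rack's middle post
- post2 (a point): centre of the top of the rack's y = +100 mm post
- mat: thin fixed blue drain mat, 150 x 380 x 4 mm, under the cups; origin: centre of its underside
- cup0: white plastic dip cup, a square tub 56 x 56 mm outside, 90 mm long, walls 3 mm, bottom 4 mm thick, 0.09 kg; starts lying on a flat side on the mat, mouth roughly towards the robot. Origin: centre of the outside of its bottom; +x points from bottom to mouth, y and z are square to the sides. Two or three of the cups are present.
- cup1: white plastic dip cup, a square tub 56 x 56 mm outside, 90 mm long, walls 3 mm, bottom 4 mm thick, 0.09 kg; starts lying on a flat side on the mat, mouth roughly towards the robot. Origin: centre of the outside of its bottom; +x points from bottom to mouth, y and z are square to the sides. Two or three of the cups are present.
- cup2: white plastic dip cup, a square tub 56 x 56 mm outside, 90 mm long, walls 3 mm, bottom 4 mm thick, 0.09 kg; starts lying on a flat side on the mat, mouth roughly towards the robot. Origin: centre of the outside of its bottom; +x points from bottom to mouth, y and z are square to the sides. Two or three of the cups are present.
- cup0_in (a point): centre of the cup's inner floor (4 mm from the origin towards the mouth); it comes to rest on a post's top
- cup1_in (a point): centre of the cup's inner floor (4 mm from the origin towards the mouth); it comes to rest on a post's top
- cup2_in (a point): centre of the cup's inner floor (4 mm from the origin towards the mouth); it comes to rest on a post's top
- carrier: loose board carrier, 0.22 kg: black plate 90 x 110 x 8 mm (x, y, z) with small green boards in it and an aluminium grip bar along its y on top (14 mm wide, 60 mm long, 30 mm tall, top at z = 38 mm). Origin: centre of the plate's underside, z up through the bar.
- stand: fixed steel drain stand, footprint about 110 x 150 mm. Its face slopes at 25 degrees (0.436 rad) about its y axis, rising towards its +x; a ledge along y at the low (-x) edge stands 16 mm above the face. Origin: centre of its underside.
- rest (a point): point on the sloping face where the centre of the carrier's underside lies when its 110 mm edge is against the ledge
- bottle: bystander: white plastic bottle, 60 mm diameter, 150 mm tall; origin at its underside
- jar: bystander: amber jar, 64 mm diameter, 70 mm tall; origin at its underside
- brush: bystander: hand brush, 160 mm long, lying on the bench
Things that resemble listed ones, but are neither listed nor needed, are in the scene too. Leave any black or red look-alike of the cup2 alone. Leave any green look-alike of the cup0 alone.

How it is judged (in metres and radians):
On the way, in this order (a step that is already met when the one before it is completed fails the run):
1. the rack is seated on the base, over both pins and fully down (horizontal distance between rack and base below 0.006 m and angle between the y axis of rack and the y axis of base, either way round below 0.07 rad and distance between rack and base_top below 0.008 m and angle between rack's own z axis and vertical below 0.06 rad), for 0.2 s.
2. with the rack, every cup and the carrier in place, the start button is pressed down (all of step 1 and linear speed of each of rack, cup0, cup1, cup2, carrier below 0.03 m/s and (distance between cup0_in and post0 below 0.022 m or distance between cup0_in and post1 below 0.022 m or distance between cup0_in and post2 below 0.022 m) and angle between each of cup0, cup1, cup2's own x axis and vertical above 2.85 rad and (distance between cup1_in and post0 below 0.022 m or distance between cup1_in and post1 below 0.022 m or distance between cup1_in and post2 below 0.022 m) and (distance between cup2_in and post0 below 0.022 m or distance between cup2_in and post1 below 0.022 m or distance between cup2_in and post2 below 0.022 m) and distance between carrier and rest below 0.022 m and angle between carrier's own z axis and vertical between 0.33 and 0.54 rad and angle between the y axis of carrier and the y axis of stand, either way round below 0.14 rad and z of carrier in the frame of rest above -0.015 m and value of joint start above 0.004 m), for 0.1 s.
At the end, for the whole second after the job is handed in: Rack seated on the base (6 mm, 4 deg, fully down, level); each cup present hangs mouth-down on its own post (inner floor within 22 mm of the post top, 16 deg); carrier handle up on the slope against the ledge (22 mm, slope 19 to 31 deg, 8 deg to the ledge); all released and at rest (all of step 1 and linear speed of each of rack, cup0, cup1, cup2, carrier below 0.03 m/s and (distance between cup0_in and post0 below 0.022 m or distance between cup0_in and post1 below 0.022 m or distance between cup0_in and post2 below 0.022 m) and angle between each of cup0, cup1, cup2's own x axis and vertical above 2.85 rad and (distance between cup1_in and post0 below 0.022 m or distance between cup1_in and post1 below 0.022 m or distance between cup1_in and post2 below 0.022 m) and (distance between cup2_in and post0 below 0.022 m or distance between cup2_in and post1 below 0.022 m or distance between cup2_in and post2 below 0.022 m) and distance between carrier and rest below 0.022 m and angle between carrier's own z axis and vertical between 0.33 and 0.54 rad and angle between the y axis of carrier and the y axis of stand, either way round below 0.14 rad and z of carrier in the frame of rest above -0.015 m); the robot touches nothing.
It fails at once if the bottle is pushed more than 30 mm (distance of bottle from where it was at the start of the episode above 0.03 m).
It fails at once if the jar is pushed more than 30 mm (distance of jar from where it was at the start of the episode above 0.03 m).
It fails at once if the brush is pushed more than 30 mm (distance of brush from where it was at the start of the episode above 0.03 m).
Of cup0, cup1, cup2 only 2 to 3 are there at a start; the rules pass over those that are not, and their reading is None.
At some moment in a run one of cup0, cup1, cup2 may be knocked a few centimetres aside while the robot is not near it.
It also fails if it takes over 192 s, if anything falls off the work surface, if the arm or the gripper's body presses on something with over 40 N, if the wrist force passes 120 N, or if a joint passes its speed limit or range.

## Working session

There is one attempt and no reset: what is moved stays moved. The work goes in short steps, Python scripts to look and compute and a shell command to move; the robot and the scene stay as the last step left them, time stands still between calls to the robot, and variables do not carry over. Pictures are saved under pics/ and viewed, at most 17 in all, crops included, and the job is handed in when it is done.

```bash
ls; mkdir -p pics; cat > h.py <<'E'
import numpy as np, cv2
from plant import r, vision
from scipy.spatial.transform import Rotation as R
def T_tool():
    s=r.get_state(); T=np.eye(4); T[:3,:3]=R.from_euler('xyz',s['eef_rot'],degrees=True).as_matrix(); T[:3,3]=s['tcp_pos']; return T
def cap(name,fn=None):
    T=T_tool(); c=vision.capture(name)
    c['c2w']=T@np.array(c['hand_eye']) if name=='wrist' else np.linalg.inv(np.array(c['extrinsics']))
    if fn: cv2.imwrite('pics/'+fn,c['frame'])
    K=np.array(c['camera_matrix']); h,w=c['depth'].shape
    v,u=np.mgrid[:h,:w].astype(float)
    p=cv2.undistortPoints(np.stack([u.ravel(),v.ravel()],1)[:,None],K,np.array([c['k1'],0,0,0.]))[:,0]
    d=c['depth'].ravel()
    P=np.stack([p[:,0]*d,-p[:,1]*d,-d],1)
    W=P@c['c2w'][:3,:3].T+c['c2w'][:3,3]; W[d==0]=np.nan
    c['W']=W.reshape(h,w,3); return c
E
python3 - <<'E'
from h import *
for n in('top','side'):
    c=cap(n,n+'0.png'); np.save(n+'0.npy',c['W']); print(n,c['c2w'][:3,3],c['k1'])
s=r.get_state(); print(s)
E
```

```text
pics
top [ 0.45434572 -0.03316462  1.17577217] -0.021248827727472934
side [ 0.23898669 -0.79999798  0.7325867 ] 0.042484004851422966
{'time_s': 0.1, 'joints': array([ 8.13672175e+01,  2.05876444e+01,  6.40510057e-01, -1.82486648e-02,
       -7.01343463e+01, -1.65078389e+01]), 'qd': array([ 0.05466118, -0.0761775 ,  0.07109903,  0.04987475, -0.03325218,
        0.01136776]), 'joint_torque': array([-1.03484264e-03, -5.84167099e+01,  2.93749702e+01,  7.01545939e+00,
        1.01423595e-02, -5.01058003e-05]), 'tcp_pos': array([0.28660798, 0.61070568, 0.24772249]), 'eef_rot': array([ 1.79917003e+02, -6.70587770e-03, -2.51468300e+01]), 'contact_force': array([-0.39601753,  0.19168759, -0.13153601]), 'moment': array([-0.01844742, -0.02962466, -0.04078021]), 'gripper_force': 0.0, 'gripper_width': 0.08776089625672848}
```

View pics/top0.png

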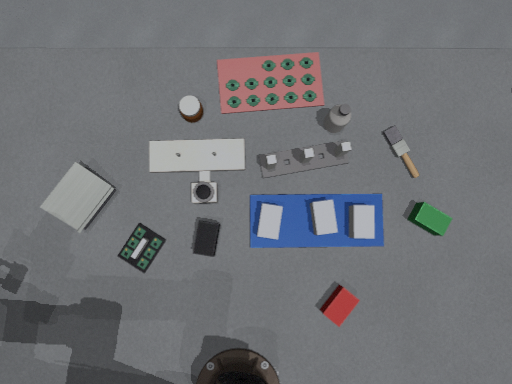

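View pics/side0.png

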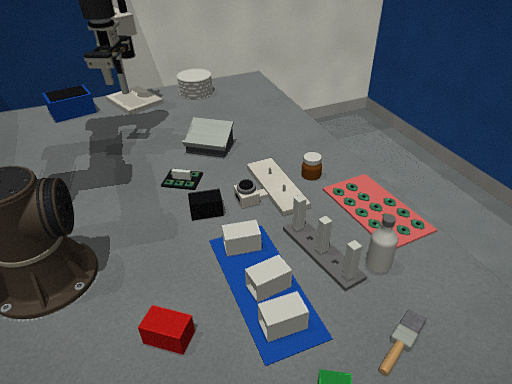

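Top view: base (197,155) with pins (179,155),(214,154), button (204,192), rack (305,157) beside the bottle (340,118), cups (270,221),(325,217),(363,221) on the mat, carrier (142,248), stand (78,197). Three white cups, mouths down-image (toward robot). The black (207,238), red and green boxes are look-alikes.

```bash
cat > m.py <<'E'
from h import *
W=np.load('top0.npy')
def rect(name,roi,z0,z1,W=W):
    u0,u1,v0,v1=roi; P=W[v0:v1,u0:u1].reshape(-1,3); P=P[(P[:,2]>z0)&(P[:,2]<z1)]
    (cx,cy),(w,h),a=cv2.minAreaRect((P[:,:2]*1000).astype(np.float32))
    if w>h: w,h,a=h,w,a-90   # long side h along angle a+90
    ang=(a+90)%180
    print(f'{name:9s} c=({cx:.1f},{cy:.1f}) short {w:.1f} long {h:.1f} long-axis dir {ang:.1f} z med {np.nanmedian(P[:,2])*1000:.1f} mean {np.round(P.mean(0)*1000,1)} n{len(P)}')
if __name__=='__main__':
    rect('base',(140,255,130,180),.012,.03)
    rect('pins',(172,186,148,162),.03,.06); rect('pins2',(207,221,148,162),.03,.06)
    rect('box',(188,222,180,207),.03,.07);rect('button',(188,222,180,207),.043,.07)
    rect('rackplate',(250,358,135,185),.007,.02)
    for n,roi in (('p0',(262,282,150,170)),('p1',(298,318,143,165)),('p2',(336,356,136,158))): rect(n,roi,.10,.13)
    for n,roi in (('cupA',(250,292,195,248)),('cupB',(305,343,192,245)),('cupC',(345,384,195,248))): rect(n,roi,.045,.08)
    rect('carrier',(112,170,215,277),.004,.016);rect('bar',(112,170,215,277),.03,.05)
    rect('stand',(35,120,155,235),.01,.12)
    rect('bottle',(320,358,95,135),.03,.2); rect('jar',(172,208,90,125),.03,.1);rect('black',(190,225,215,260),.02,.1)
    P=W[155:235,35:120].reshape(-1,3);P=P[P[:,2]>.012]
    import numpy as np
    print('stand z',np.percentile(P[:,2],[1,10,50,90,99]))
E
python3 m.py
```

```text
base      c=(641.6,108.8) short 114.9 long 270.6 long-axis dir 91.3 z med 19.8 mean [651.9 109.2  19.7] n3074
pins      c=(652.7,158.9) short 5.0 long 6.0 long-axis dir 3.6 z med 38.7 mean [651.8 158.7  40.2] n8
pins2     c=(655.5,58.8) short 6.0 long 6.4 long-axis dir 171.2 z med 39.2 mean [654.4  58.8  38.1] n8
box       c=(545.1,85.6) short 57.2 long 68.8 long-axis dir 91.1 z med 51.7 mean [544.7  84.5  50.3] n523
button    c=(546.7,86.1) short 52.5 long 60.1 long-axis dir 90.2 z med 56.2 mean [545.6  85.6  56.6] n335
rackplate c=(639.5,-201.2) short 105.8 long 263.2 long-axis dir 98.0 z med 12.3 mean [ 638.9 -191.6   12.2] n1498
p0        c=(624.6,-96.3) short 23.4 long 23.7 long-axis dir 96.2 z med 111.7 mean [624.  -96.  111.6] n88
p1        c=(641.7,-192.2) short 23.9 long 24.6 long-axis dir 101.9 z med 111.7 mean [ 641.  -191.6  111.4] n92
p2        c=(658.8,-291.1) short 24.7 long 24.9 long-axis dir 8.9 z med 111.9 mean [ 657.9 -289.8  111.3] n95
cupA      c=(464.5,-93.2) short 56.0 long 89.9 long-axis dir 170.5 z med 60.2 mean [464.5 -93.2  60.2] n693
cupB      c=(474.3,-24
[... 219 characters left out ...]
268.1) short 160.9 long 170.4 long-axis dir 179.8 z med 8.3 mean [394.5 263.3   8.4] n1194
bar       c=(394.9,264.6) short 15.3 long 59.8 long-axis dir 145.3 z med 37.4 mean [395.  263.2  37.3] n125
stand     c=(533.2,424.0) short 121.0 long 152.7 long-axis dir 142.6 z med 58.4 mean [534.7 424.4  59.2] n2718
bottle    c=(745.9,-279.7) short 54.4 long 58.1 long-axis dir 46.9 z med 102.6 mean [ 739.1 -274.5  102.7] n531
jar       c=(779.4,122.2) short 59.2 long 60.3 long-axis dir 68.5 z med 69.0 mean [776.9 121.   63. ] n457
black     c=(420.3,79.7) short 56.6 long 90.0 long-axis dir 170.1 z med 55.9 mean [419.9  78.7  55.4] n731
stand z [0.03555082 0.0414856  0.05845252 0.0783807  0.08397727]
```

```bash
python3 - <<'E'
from h import *
print([d for d in dir(r) if d[0]!='_'],[d for d in dir(vision) if d[0]!='_'])
im=cv2.imread('pics/side0.png')[0:150,50:200]; cv2.imwrite('pics/crop1.png',cv2.resize(im,None,fx=4,fy=4,interpolation=cv2.INTER_CUBIC))
c=cap('wrist'); print(np.round(c['hand_eye'],3))
W=np.load('side0.npy')[0:100,60:150].reshape(-1,3); W=W[(W[:,2]>.2)&(W[:,2]<.6)&(np.hypot(W[:,0]-.287,W[:,1]-.611)<.2)]
T=np.linalg.inv(T_tool()); Q=W@T[:3,:3].T+T[:3,3]
for a in np.arange(-.3,.04,.03):
    q=Q[(Q[:,2]>a)&(Q[:,2]<a+.03)]
    if len(q): print(round(a,2),len(q),np.round(q.min(0),3),np.round(q.max(0),3))
E
```

```text
['Unreachable', 'close_job', 'get_state'] ['capture']
[[-0.     0.969  0.248  0.066]
 [ 1.     0.    -0.    -0.001]
 [-0.     0.248 -0.969 -0.137]
 [ 0.     0.     0.     1.   ]]
-0.24 140 [-0.037 -0.001 -0.223] [ 0.047  0.054 -0.21 ]
-0.21 374 [-0.041 -0.015 -0.21 ] [ 0.048  0.051 -0.18 ]
-0.18 272 [-0.037 -0.019 -0.18 ] [ 0.046  0.049 -0.15 ]
-0.15 234 [-0.038 -0.051 -0.15 ] [ 0.04   0.045 -0.12 ]
-0.12 236 [-0.023 -0.065 -0.12 ] [ 0.027  0.094 -0.09 ]
-0.09 625 [-0.04  -0.096 -0.09 ] [ 0.04   0.103 -0.06 ]
-0.06 259 [-0.04  -0.089 -0.06 ] [ 0.041  0.096 -0.031]
-0.03 146 [-0.013 -0.06  -0.03 ] [ 0.014  0.073 -0.   ]
-0.0 99 [-0.014 -0.061  0.   ] [0.015 0.068 0.022]
```

View pics/crop1.png

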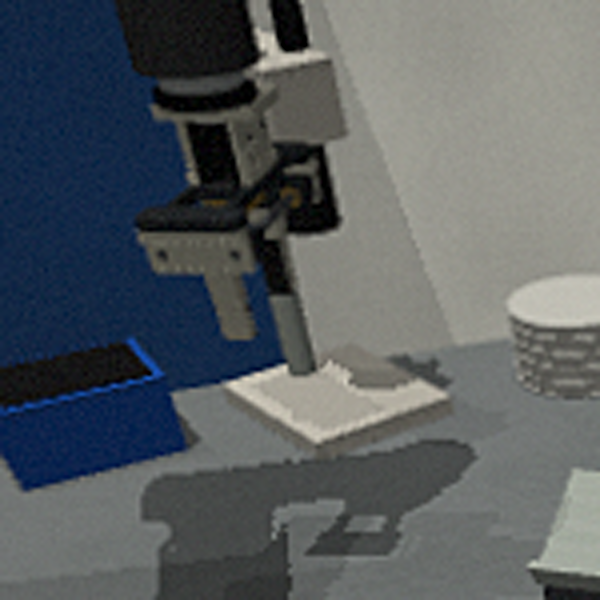

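Gripper body spans tool y ±97 mm; camera is on tool +x side. Now turn toward the rack's yaw (~9.9°).

```bash
cat > pl.py <<'E'
# usage: pl.py x y z yaw(down-pointing)  -> units to move; rotation first, then shift
import sys; from h import *
x,y,z,yaw=map(float,sys.argv[1:5]); T=T_tool()
Rt=R.from_euler('xyz',[180,0,yaw],degrees=True).as_matrix()
rv=R.from_matrix(T[:3,:3].T@Rt).as_rotvec(degrees=True)/4
d=np.array([x,y,z])-T[:3,3]
s=r.get_state()
print('t',round(s['time_s'],2),'tcp',np.round(s['tcp_pos'],4),'rot',np.round(s['eef_rot'],1),'j',np.round(s['joints'],1))
print('rot units',np.round(rv,2),'shift after rot',np.round(Rt.T@d/.02,2),'shift now',np.round(T[:3,:3].T@d/.02,2))
E
python3 -m pendant '[[[0,0,0,0,0,-1,1],[0,0,0,0,0,-1,1],[0,0,0,0,0,-1,1],[0,0,0,0,0,-1,1],[0,0,0,0,0,-1,1],[0,0,0,0,0,-1,1],[0,0,0,0,0,-1,1],[0,0,0,0,0,-1,1]]]'
python3 pl.py .6414 -.1923 .23 9.9
python3 - <<'E'
from m import *
W=np.load('top0.npy'); 
P=W[130:170,140:255].reshape(-1,3);P=P[(P[:,2]>.012)&(P[:,2]<.026)]
# drop box side
import numpy as np
y=P[:,1]; 
top=[];bot=[];ys=[]
for y0 in np.arange(-.01,.235,.01):
    q=P[abs(P[:,1]-y0)<.005]
    if len(q)>20: ys.append(y0); top.append(np.percentile(q[:,0],98)); bot.append(np.percentile(q[:,0],2))
print(np.round(ys,3)*1000,np.round(np.array(top)*1000),np.round(np.array(bot)*1000), y.min(),y.max())
E
```

```text
time_s: 0.95
tcp_pos: [0.2867, 0.6109, 0.2482]
eef_rot: [180.0, 0.0, 7.0]
contact_force: [0.2, -0.6, 0.6]
gripper_width: 0.0877
gripper_force: 0.0
t 0.95 tcp [0.2867 0.6109 0.2482] rot [180.   0.   7.] j [ 81.4  20.6   0.7  -0.  -70.1  15.7]
rot units [ 0.01  0.   -0.72] shift after rot [10.57 42.61  0.91] shift now [12.69 42.02  0.93]
[-10.   0.  10.  20.  30.  40.  50.  60.  70.  80.  90. 100. 110. 120.
 130. 140. 150. 160. 170. 180. 190. 200. 210. 220. 230.] [701. 698. 697. 697. 698. 698. 697. 698. 698. 698. 698. 698. 696. 696.
 695. 695. 696. 695. 696. 695. 696. 696. 696. 693. 693.] [612. 612. 613. 613. 612. 613. 612. 613. 613. 613. 613. 613. 613. 613.
 613. 613. 613. 613. 614. 613. 614. 614. 614. 614. 614.] -0.026700813501822084 0.24444293769814346
```

```bash

python3 -m pendant '[[[0,0,0,0,0,-0.72,1],[0.25,1,0,0,0,0,1],[0.25,1,0,0,0,0,1],[0.25,1,0,0,0,0,1],[0.25,1,0,0,0,0,1],[0.25,1,0,0,0,0,1],[0.25,1,0,0,0,0,1],[0.25,1,0,0,0,0,1]]]' >/dev/null
python3 -m pendant '[[[0.25,1,0,0,0,0,1],[0.25,1,0,0,0,0,1],[0.25,1,0,0,0,0,1],[0.25,1,0,0,0,0,1],[0.25,1,0,0,0,0,1],[0.25,1,0,0,0,0,1],[0.25,1,0,0,0,0,1],[0.25,1,0,0,0,0,1]]]' >/dev/null
python3 pl.py .6414 -.1923 .23 9.9
python3 -m pendant '[[[0.25,1,0,0,0,0,1],[0.25,1,0,0,0,0,1],[0.25,1,0,0,0,0,1],[0.25,1,0,0,0,0,1],[0.25,1,0,0,0,0,1],[0.25,1,0,0,0,0,1],[0.25,1,0,0,0,0,1],[0.25,1,0,0,0,0,1]]]' >/dev/null
python3 -m pendant '[[[0.25,1,0,0,0,0,1],[0.25,1,0,0,0,0,1],[0.25,1,0,0,0,0,1],[0.25,1,0,0,0,0,1],[0.25,1,0,0,0,0,1],[0.25,1,0,0,0,0,1],[0.25,1,0,0,0,0,1],[0.25,1,0,0,0,0,1]]]' >/dev/null
python3 pl.py .6414 -.1923 .23 9.9
```

```text
t 2.55 tcp [0.412  0.3265 0.2486] rot [-180.    -0.     9.7] j [ 59.8   6.4 -18.   -0.  -65.5  39.9]
rot units [-0.   -0.   -0.04] shift after rot [ 6.84 27.52  0.93] shift now [ 6.92 27.5   0.93]
t 4.15 tcp [0.5445 0.0245 0.2485] rot [180.    0.    9.7] j [ 23.2   8.3 -15.8   0.  -65.9  76.6]
rot units [ 0.    0.   -0.04] shift after rot [ 2.91 11.51  0.93] shift now [ 2.94 11.5   0.93]
```

```bash

python3 -m pendant '[[[0.25,1,0,0,0,0,1],[0.25,1,0,0,0,0,1],[0.25,1,0,0,0,0,1],[0.25,1,0,0,0,0,1],[0.25,1,0,0,0,0,1],[0.25,1,0,0,0,0,1],[0.25,1,0,0,0,0,1],[0.25,1,0,0,0,0,1]]]' >/dev/null
python3 -m pendant '[[[0.25,1,0,0,0,0,1],[0.25,1,0,0,0,0,1],[0.25,1,0,0,0,0,1],[0.18,0.5,0,0,0,0,1],[0,0,0.5,0,0,0,1],[0,0,0,0,0,0,1],[0,0,0,0,0,0,1],[0,0,0,0,0,0,1]]]' >/dev/null
python3 pl.py .6414 -.1923 .098 9.9
python3 - <<'E'
from h import *
c=cap('wrist','w1.png'); np.save('w1.npy',c['W'])
W=c['W']
P=W.reshape(-1,3); 
q=P[(P[:,2]>.1)&(P[:,2]<.125)]; 
print(len(q))
m=((W[...,2]>.10)&(W[...,2]<.125)).astype(np.uint8)
n,l,st,ce=cv2.connectedComponentsWithStats(m)
for i in range(1,n):
    if st[i,4]>150:
        q=W[l==i]; rc=cv2.minAreaRect((q[:,:2]*1000).astype(np.float32)); print(st[i],np.round(rc[0],1),np.round(rc[1],1),round(rc[2],1),np.median(q[:,2]))
E
```

```text
t 5.75 tcp [ 0.641  -0.1899  0.2389] rot [180.   -0.    9.8] j [  0.2  20.3  -1.    0.  -68.7  99.6]
rot units [ 0.   -0.   -0.03] shift after rot [-0.    0.12  7.04] shift now [-0.    0.12  7.04]
4514
[ 352   53   55   64 1966] [ 747.3 -278.3] [52.  44.4] 24.4 0.10920804873132348
[129 175  33  29 870] [626.8 -93.8] [23.7 24.5] 10.5 0.11277904221300372
[244 175  28  30 791] [ 643.2 -192.8] [24.4 23.7] 9.8 0.11287660723580978
[352 176  34  29 885] [ 660.  -290.2] [24.4 24.8] 8.8 0.11269315952191056
```

View pics/w1.png

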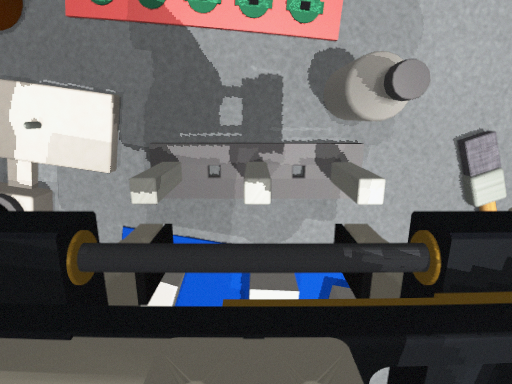

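Post tops at (145,190),(257,190),(368,190) in the wrist view; bottle clear at (385,85). Rack ≈ (643,-192.4), yaw 9.7°. Descend, grip, lift.

```bash

python3 -m pendant '[[[0.07,0.13,1,0,0,0,1],[0,0,1,0,0,0,1],[0,0,1,0,0,0,1],[0,0,1,0,0,0,1],[0,0,1,0,0,0,1],[0,0,1,0,0,0,1],[0,0,1,0,0,0,1],[0,0,0,0,0,0,1]]]' 40 >/dev/null
python3 -m pendant '[[[0,0,0,0,0,0,-1],[0,0,0,0,0,0,-1],[0,0,0,0,0,0,-1],[0,0,0,0,0,0,-1],[0,0,0,0,0,0,-1],[0,0,0,0,0,0,-1],[0,0,0,0,0,0,-1],[0,0,0,0,0,0,-1]]]' 40
python3 -m pendant '[[[0,0,-0.3,0,0,0,-1],[0,0,-0.7,0,0,0,-1],[0,0,-0.7,0,0,0,-1],[0,0,-0.7,0,0,0,-1],[0,0,-0.7,0,0,0,-1],[0,0,-0.7,0,0,0,-1],[0,0,-0.3,0,0,0,-1],[0,0,0,0,0,0,-1]]]' 
python3 pl.py .654 .1089 .18 1.2
```

```text
time_s: 7.4
tcp_pos: [0.6429, -0.1929, 0.0986]
eef_rot: [180.0, 0.0, 9.7]
contact_force: [-0.5, -1.1, 0.1]
gripper_width: 0.0288
gripper_force: 0.0
time_s: 8.2
tcp_pos: [0.6435, -0.1929, 0.1821]
eef_rot: [180.0, -0.1, 9.7]
contact_force: [-0.0, -0.7, -5.5]
gripper_width: 0.024
gripper_force: 40.0
t 8.2 tcp [ 0.6435 -0.1929  0.1821] rot [ 1.8e+02 -1.0e-01  9.7e+00] j [ -0.1  22.7  -5.    0.  -62.2  99.8]
rot units [ 0.   -0.03  2.14] shift after rot [  0.84 -15.08   0.1 ] shift now [  3.07 -14.79   0.1 ]
```

```bash

python3 -m pendant '[[[0,0,0,0,0,0.43,-1],[0,0,0,0,0,0.43,-1],[0,0,0,0,0,0.43,-1],[0,0,0,0,0,0.43,-1],[0,0,0,0,0,0.43,-1],[0.05,-0.3,0,0,0,0,-1],[0.05,-0.6,0,0,0,0,-1],[0.05,-0.9,0,0,0,0,-1]]]' >/dev/null
python3 -m pendant '[[[0.05,-1,0,0,0,0,-1],[0.05,-1,0,0,0,0,-1],[0.05,-1,0,0,0,0,-1],[0.05,-1,0,0,0,0,-1],[0.05,-1,0,0,0,0,-1],[0.05,-1,0,0,0,0,-1],[0.05,-1,0,0,0,0,-1],[0.05,-1,0,0,0,0,-1]]]'  >/dev/null
python3 -m pendant '[[[0.05,-1,0,0,0,0,-1],[0.05,-1,0,0,0,0,-1],[0.05,-1,0,0,0,0,-1],[0.05,-1,0,0,0,0,-1],[0.05,-0.8,0,0,0,0,-1],[0.05,-0.48,0,0,0,0,-1],[0,0,0,0,0,0,-1],[0,0,0,0,0,0,-1]]]' >/dev/null
python3 pl.py .654 .1089 .18 1.2
python3 - <<'E'
from h import *
c=cap('wrist','w2.png'); W=c['W']; np.save('w2.npy',W)
m=((W[...,2]>.17)&(W[...,2]<.21)).astype(np.uint8)
n,l,st,ce=cv2.connectedComponentsWithStats(m)
for i in range(1,n):
    if st[i,4]>150:
        q=W[l==i]; rc=cv2.minAreaRect((q[:,:2]*1000).astype(np.float32)); print(st[i],np.round(rc[0],1),np.round(rc[1],1),round(rc[2],1),np.median(q[:,2]))
c=cap('side','s2.png')
E
```

```text
t 10.6 tcp [0.6538 0.1088 0.1804] rot [180.    0.    1.1] j [ 26.3  22.1  -6.2   0.  -61.7  64.9]
rot units [ 0.    0.01 -0.01] shift after rot [ 0.01 -0.01  0.02] shift now [ 0.01 -0.01  0.02]
[  7 223  71  20 887] [664.5 208.7] [23.5  3.4] 86.4 0.18418197398760427
[429 223  71  20 876] [668.6  10.6] [ 3.3 23.5] 7.0 0.18398431074559468
[ 202  224  104   20 1727] [663.8 109.3] [ 7.4 51.8] 1.0 0.18048218152535964
[ 13 270  57  18 854] [646.  208.1] [10.  23.1] 3.0 0.19189314363059487
[437 270  57  18 855] [649.7  10.5] [ 9.6 23.4] 1.1 0.19201754781841188
[ 213  272   81   27 1596] [651.9 109.2] [17.5 31.7] 0.9 0.19267610198696405
```

View pics/w2.png

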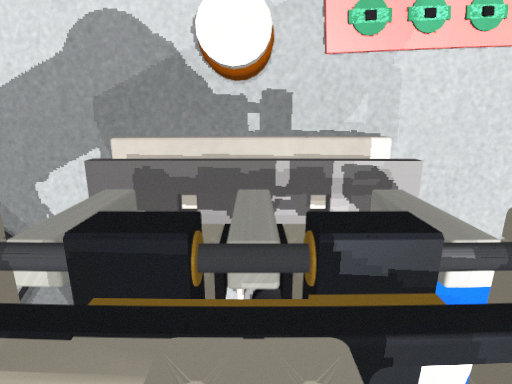

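```bash
python3 - <<'E'
from h import *
W=np.load('w2.npy'); P=W.reshape(-1,3)
b=P[(P[:,2]>.014)&(P[:,2]<.026)&(P[:,0]>.6)&(P[:,0]<.72)]
p=P[(P[:,2]>.08)&(P[:,2]<.105)&(P[:,0]>.6)&(P[:,0]<.72)]
print('plate z',np.median(p[:,2]))
for n,q in(('base',b),('plate',p)):
    ys=np.arange(0,.225,.02); e=[np.percentile(q[abs(q[:,1]-y)<.01][:,0],98) for y in ys]
    print(n,np.round(np.array(e)*1000,1),np.polyfit(ys,e,1),np.round(np.percentile(q[:,1],[.2,99.8])*1000,1))
q=W[125:165,100:400].reshape(-1,3);q=q[(q[:,2]>.014)&(q[:,2]<.026)]; print(q[:,1].min(),q[:,1].max())
E
```

```text
plate z 0.09216548874504642
base [702.  701.5 700.9 700.6 700.1 699.7 699.3 698.8 698.5 698.2 697.9 697.6] [-0.02017068  0.70181041] [-20.2 245.9]
plate [690.2 689.6 689.2 688.7 688.2 687.9 687.5 687.1 686.8 686.4 686.1 685.8] [-0.0195313   0.68995174] [-14.6 234. ]
-0.0219680011619008 0.24694867028428769
```

```bash
python3 - <<'E'
from h import *
c=cap('side'); P=c['W'].reshape(-1,3)
P=P[(P[:,0]>.6)&(P[:,0]<.71)]
for n,a,b in(('base',.004,.017),('basetop',.018,.023),('plate',.082,.09),('post',.12,.17)):
    q=P[(P[:,2]>a)&(P[:,2]<b)&(abs(P[:,1]+.01)<.06)]
    print(n,len(q),np.round(np.percentile(q[:,1],[1,5,20,50])*1000,1))
W=np.load('side0.npy').reshape(-1,3)
for n,(cx,cy) in {'pinA':(.653,.159),'pinB':(.654,.059)}.items():
    q=W[(np.hypot(W[:,0]-cx,W[:,1]-cy)<.012)&(W[:,2]>.027)&(W[:,2]<.05)]; print(n,len(q),np.round(np.median(q,0)*1000,1))
E
```

```text
base 170 [-68.  -59.8 -25.6 -23.2]
basetop 430 [-25.3 -23.5 -13.9   9.8]
plate 77 [-20.1 -19.  -17.7 -16. ]
post 174 [-7.  -6.1 -4.9 -3.2]
pinA 11 [653.  157.9  39.2]
pinB 13 [654.1  59.3  36.6]
```

```bash

python3 -m pendant '[[[0,-0.1,0.3,0,0,0,-1],[0,0,0.5,0,0,0,-1],[0,0,0.5,0,0,0,-1],[0,0,0.4,0,0,0,-1],[0,0,0.3,0,0,0,-1],[0,0,0.2,0,0,0,-1],[0,0,0.2,0,0,0,-1],[0,0,0,0,0,0,-1]]]' 
python3 -m pendant '[[[0,0,0.2,0,0,0,-1],[0,0,0.2,0,0,0,-1],[0,0,0.1,0,0,0,-1],[0,0,0.05,0,0,0,-1],[0,0,0.05,0,0,0,-1],[0,0,0,0,0,0,-1],[0,0,0,0,0,0,-1],[0,0,0,0,0,0,-1]]]'
python3 - <<'E'
from h import *
W=cap('side')['W'];P=W.reshape(-1,3)
q=P[(abs(P[:,0]-.654)<.03)&(P[:,1]>-.02)&(P[:,1]<.05)&(P[:,2]>.024)&(P[:,2]<.06)]; print('plate top z',np.median(q[:,2]))
E
```

```text
time_s: 11.55
tcp_pos: [0.6537, 0.1109, 0.132]
eef_rot: [180.0, 0.0, 1.1]
contact_force: [-0.3, 0.9, -5.0]
gripper_width: 0.0239
gripper_force: 40.0
time_s: 12.35
tcp_pos: [0.6539, 0.1109, 0.1212]
eef_rot: [180.0, -0.0, 1.1]
contact_force: [-3.9, -1.3, 4.5]
gripper_width: 0.0237
gripper_force: 40.0
plate top z 0.03389017603134081
```

```bash

python3 -m pendant '[[[0,0,0.1,0,0,0,-1],[0,0,0,0,0,0,-1],[0,0,0,0,0,0,0],[0,0,0,0,0,0,1],[0,0,0,0,0,0,1],[0,0,0,0,0,0,1],[0,0,0,0,0,0,1],[0,0,0,0,0,0,1]]]' 
python3 -m pendant '[[[0,0,-1,0,0,0,1],[0,0,-1,0,0,0,1],[0,0,-1,0,0,0,1],[0,0,-1,0,0,0,1],[0,0,-1,0,0,0,1],[0,0,-1,0,0,0,1],[0,0,-1,0,0,0,1],[0,0,0,0,0,0,1]]]'
python3 - <<'E'
from h import *
c=cap('wrist');W=c['W']
m=((W[...,2]>.12)&(W[...,2]<.145)).astype(np.uint8)
n,l,st,ce=cv2.connectedComponentsWithStats(m)
for i in range(1,n):
    if st[i,4]>150:
        q=W[l==i]; rc=cv2.minAreaRect((q[:,:2]*1000).astype(np.float32)); print(st[i],np.round(rc[0],1),np.round(rc[1],1),round(rc[2],1),np.median(q[:,2]))
P=W.reshape(-1,3)
for y in(0,.05,.11,.16,.22):
    q=P[(abs(P[:,1]-y)<.012)&(P[:,0]>.672)&(P[:,0]<.684)]; q2=P[(abs(P[:,1]-y)<.012)&(P[:,0]>.692)&(P[:,0]<.698)]; print(y,np.nanmedian(q[:,2]),np.nanmedian(q2[:,2]))
E
python3 pl.py .4645 -.093 .15 -9.5
```

```text
time_s: 13.2
tcp_pos: [0.6539, 0.1109, 0.1184]
eef_rot: [180.0, 0.0, 1.1]
contact_force: [-0.7, 1.0, -0.4]
gripper_width: 0.0662
gripper_force: 0.0
time_s: 14.0
tcp_pos: [0.6553, 0.1112, 0.262]
eef_rot: [-179.9, -0.3, 1.2]
contact_force: [1.1, 0.5, 0.1]
gripper_width: 0.0879
gripper_force: 0.0
[128 178  32  29 856] [652.8 211.3] [24.2 24.7] 1.9 0.1327919003402903
[241 178  27  29 771] [654.9 111.2] [24.1 23.3] 1.2 0.13281589563632745
[348 178  33  29 865] [656.8  12. ] [24.  24.4] 1.6 0.13272557185162787
0 0.03301984224919913 0.02104991916640342
0.05 0.3314655651966254 0.3237544041308652
0.11 0.3483776396105431 0.02098586341126457
0.16 0.3422182746680912 0.322664409080436
0.22 0.03301499543975056 0.020100596248188718
t 14.05 tcp [0.6545 0.1112 0.2602] rot [-179.9   -0.2    1.1] j [ 26.4  19.   -0.    0.  -70.8  64.7]
rot units [-0.02 -0.04  2.66] shift after rot [-7.69 11.64  5.51] shift now [-9.72 10.02  5.47]
```

Rack is seated (post tops level at ~132 mm, pitch correct). Now small tilts to identify the wrist kinematics, since the cups need a 90° pitch.

```bash
cat > lg.py <<'E'
from plant import r; import json,numpy as np
s=r.get_state(); open('log.txt','a').write(json.dumps([list(map(float,s[k])) for k in('joints','tcp_pos','eef_rot')])+'\n'); print(round(s['time_s'],2),*[np.round(s[k],3) for k in('joints','tcp_pos','eef_rot')])
E
python3 lg.py
python3 -m pendant '[[[-1,0,0,0,1,0,1],[-1,0,0,0,1,0,1],[-1,0,0,0,1,0,1],[-1,0,0,0,1,0,1],[-1,0,0,0,1,0,1],[-1,0,0,0,0,0,1],[0,0,0,0,0,0,1],[0,0,0,0,0,0,1]]]' >/dev/null
python3 lg.py
python3 -m pendant '[[[0,0,0,1,0,0,1],[0,0,0,1,0,0,1],[0,0,0,1,0,0,1],[0,0,0,1,0,0,1],[0,0,0,1,0,0,1],[0,0,0,0,0,0,1],[0,0,0,0,0,0,1],[0,0,0,0,0,0,1]]]' >/dev/null
python3 lg.py
cat > kin.py <<'E'
import numpy as np, json
from scipy.spatial.transform import Rotation as R
from scipy.optimize import least_squares
def rot(ax,a): return R.from_euler(ax,a,degrees=True).as_matrix()
# params: h,a1,l1(lat), L2, a3,Lf,l3, D(wrist->tcp)
def fk(q,p,s=(1,1)):
    h,a1,l1,L2,a3,Lf,l3,D=p
    A=rot('z',q[0]); x=A@np.array([a1,l1,h])
    A=A@rot('y',q[1]); x=x+A@np.array([0,0,L2])
    A=A@rot('y',-q[2]); x=x+A@np.array([Lf,l3,a3])
    A=A@rot('x',s[0]*q[3])@rot('y',-q[4]); x=x+A@np.array([D,0,0])
    A=A@rot('x',s[1]*q[5])
    return x,A   # tool z = A x-axis ; roll offset solved
D0=np.column_stack
M=np.array([[0,0,1],[0,-1,0],[1,0,0.]]) # placeholder tool axes in flange
def load(): return [json.loads(l) for l in open('log.txt')]
def fit():
    d=load(); best=None
    extra=[([81.366,20.546,.682,0,-70.136,-16.507],[.287,.611,.249],[180,0,-25.147]),
     ([59.8,6.4,-18,0,-65.5,39.9],[.412,.3265,.2486],[180,0,9.7]),([-.1,22.7,-5,0,-62.2,99.8],[.6435,-.1929,.1821],[180,-.1,9.7])]
    d=[tuple(x) for x in d]+extra
    for s in((1,1),(1,-1),(-1,1),(-1,-1)):
        # constant flange->tool rotation from first entry
        _,A=fk(d[-3][0],[0]*8,s); F=A.T@R.from_euler('xyz',d[-3][2],degrees=True).as_matrix()
        re=[np.degrees((R.from_matrix(fk(q,[0]*8,s)[1]@F).inv()*R.from_euler('xyz',e,degrees=True)).magnitude()) for q,x,e in d]
        f=lambda p:np.concatenate([fk(q,p,s)[0]-x for q,x,e in d]+[1e-4*(np.array(p))])
        o=least_squares(f,[.3,.1,0,.4,.05,.4,0,.2])
        print(s,'rot err',np.round(re,2),'pos',np.abs(o.fun).max(),np.round(o.x,3))
        if best is None or max(re)<best[0]: best=(max(re),s,o.x,F)
    return best[1:]
if __name__=='__main__': fit()
E
python3 kin.py
```

```text
14.05 [ 2.6439e+01  1.9041e+01 -1.0000e-02  1.4000e-02 -7.0775e+01  6.4697e+01] [0.655 0.111 0.26 ] [-1.79938e+02 -1.63000e-01  1.14100e+00]
14.85 [ 39.315  -1.996 -39.047  19.753 -38.648  37.929] [0.536 0.109 0.238] [-179.993  -20.002    1.192]
15.65 [ 23.492  -1.14  -26.225 -17.249 -40.467  81.921] [0.537 0.108 0.238] [-160.115  -19.958    1.132]
(1, 1) rot err [162.42 141.14 170.46   0.   112.82 127.38] pos 0.07335694946034421 [-0.058  0.405 -0.077  0.294 -0.009  0.14  -0.113 -0.079]
(1, -1) rot err [3.000e-02 3.951e+01 3.449e+01 0.000e+00 1.000e-01 2.000e-02] pos 0.07335694946034421 [-0.058  0.405 -0.077  0.294 -0.009  0.14  -0.113 -0.079]
(-1, 1) rot err [162.41 108.88 163.14   0.   112.82 127.38] pos 0.04352361390624587 [ 0.035  0.21  -0.089  0.568  0.032  0.233 -0.1    0.286]
(-1, -1) rot err [0.01 0.01 0.01 0.   0.1  0.02] pos 0.04352361390624587 [ 0.035  0.21  -0.089  0.568  0.032  0.233 -0.1    0.286]
```

```bash
python3 - <<'E'
s=open('kin.py').read()
s=s.replace("h,a1,l1,L2,a3,Lf,l3,D=p","h,a1,l1,L2,a3,Lf,l3,D,l4,u4,e5=p")
s=s.replace("A=A@rot('x',s[0]*q[3])@rot('y',-q[4]); x=x+A@np.array([D,0,0])","A=A@rot('x',s[0]*q[3]); x=x+A@np.array([0,l4,u4]); A=A@rot('y',-q[4]); x=x+A@np.array([D,0,e5])")
s=s.replace("[0]*8","[0]*11").replace(".4,0,.2])",".4,0,.2,0,0,0])").replace("1e-4*","1e-3*")
open('kin.py','w').write(s)
E
python3 kin.py | tail -1
```

```text
0.   ]
```

```bash
python3 kin.py | tail -2
```

```text
(-1, -1) rot err [0.01 0.01 0.01 0.   0.1  0.02] pos 0.0006042668323041294 [ 0.197 -0.003  0.001  0.604  0.001  0.465  0.001  0.358 -0.193  0.001
  0.   ]
```

```bash
cat > ik.py <<'E'
from kin import *
import contextlib,io
with contextlib.redirect_stdout(io.StringIO()): S,P,F=fit()
LO=np.array([-176.03,-82.01,-58.28,-173.87,-174.79,-173.66])+1.5; HI=np.array([176.03,121.73,71.71,95.51,-.11,173.66])-1.5
def ori(yaw,b): return rot('z',yaw)@rot('x',180)@rot('y',b)
def ik(x,O,q0):
    def f(q):
        p,A=fk(q,P,S); return np.r_[(p-x)*10,R.from_matrix((A@F).T@O).as_rotvec()*3]
    o=least_squares(f,np.clip(q0,LO+1e-3,HI-1e-3),bounds=(LO,HI),x_scale=50.); return o.x,np.linalg.norm(o.fun)
def tcp(gp,O): return np.array(gp)-O[:,2]*.003
def info(q):
    h,a1,l1,L2,a3,Lf,l3,D,l4,u4,e5=P
    A=rot('z',q[0]);B=A@rot('y',q[1]);e=A@np.array([a1,l1,h])+B@np.array([0,0,L2]);C=B@rot('y',-q[2]);w=e+C@np.array([Lf,l3,a3]);w2=w+C@rot('x',S[0]*q[3])@np.array([0,l4,u4]); return e,w,w2
E
cat > t.py <<'E'
from ik import *
seeds=[[10,20,-20,-160,-60,-80],[10,20,-20,-160,-60,80],[10,40,-20,-100,-90,0],[10,40,-20,80,-90,0],[20,20,-30,-30,-40,60],[0,60,20,-130,-90,0],[-30,30,0,-150,-60,-60],[40,30,0,-90,-60,90]]
for py in(.211,.012):
  for t in(0,20,35):
    for psi in(-60,-30,-15,0,15,30,60):
        O=ori(psi,90-t); best=[]
        for s in seeds:
            q,e=ik(tcp([.654,py,.215],O),O,s)
            if e<1e-3:
                q2,e2=ik(tcp([.654,py,.116],O),O,q)
                if e2<1e-3: best.append((min((q2-LO).min(),(HI-q2).min(),(q-LO).min(),(HI-q).min()),q2))
        best.sort(key=lambda x:-x[0]); out=[]
        for b in best:
            if not any(np.abs(b[1]-o[1]).max()<3 for o in out): out.append(b)
        for b in out[:2]: print(py,t,psi,round(b[0],1),np.round(b[1]),'wrist z',np.round([info(b[1])[1][2],info(b[1])[2][2]],2))
E
python3 t.py
```

```text
0.211 0 -60 24.7 [ 54.  53. -31.  66. -92. -85.] wrist z [0.1  0.12]
0.211 0 15 4.0 [ -11.   56.  -51. -153. -105.  -82.] wrist z [0.09 0.12]
0.211 0 30 15.9 [ -17.   51.  -40. -133.  -91.  -89.] wrist z [0.11 0.12]
0.211 0 60 40.0 [ -17.   46.  -16. -102.  -84. -117.] wrist z [0.2  0.12]
0.211 20 -60 24.6 [ 53.  42. -32.  62. -77. -76.] wrist z [0.19 0.24]
0.211 20 15 7.4 [  -9.   31.  -49. -154.  -62.  -94.] wrist z [0.25 0.24]
0.211 20 30 20.2 [ -12.   29.  -37. -128.  -53. -110.] wrist z [0.3  0.24]
0.211 20 60 21.4 [ -10.   32.  -15.  -90.  -62. -136.] wrist z [0.37 0.24]
0.211 35 -60 25.4 [ 51.  36. -31.  57. -66. -66.] wrist z [0.26 0.32]
0.012 0 -60 6.3 [ 36.  48. -50.  84. -89. -98.] wrist z [0.14 0.12]
0.012 0 0 1.8 [ -31.   59.  -53. -147. -108.  -78.] wrist z [0.08 0.12]
0.012 0 15 14.2 [ -37.   52.  -42. -128.  -92.  -87.] wrist z [0.11 0.12]
0.012 0 30 26.5 [ -37.   47.  -30. -112.  -85. -103.] wrist z [0.16 0.12]
0.012 0 60 36.6 [ -32.   47.   -6.  -88.  -91. -126.] wrist z [0.23 0.12]
0.012 20 -60 6.3 [ 34.  35. -50.  85. -70. -86.] wrist z [0.23 0.24]
0.012 20 0 5.0 [ -30.   31.  -52. -149.  -64.  -94.] wrist z [0.25 0.24]
0.012 20 15 18.1 [ -32.   28.  -39. -124.  -55. -110.] wrist z [0.3  0.24]
0.012 20 30 26.9 [ -30.   28.  -27. -103.  -57. -126.] wrist z [0.35 0.24]
0.012 20 60 21.2 [ -26.   35.   -8.  -78.  -74. -140.] wrist z [0.38 0.24]
0.012 35 -60 8.0 [ 31.  28. -49.  80. -56. -74.] wrist z [0.28 0.32]
0.012 35 60 5.7 [ -18.   27.   -8.  -65.  -62. -155.] wrist z [0.47 0.32]
```

```bash
cat > t2.py <<'E'
from ik import *
from scipy.spatial.transform import Slerp
import sys
cups={'A':(.4655,-.0935,-9.5),'B':(.475,-.240,7.4),'C':(.462,-.3455,-1.5)}
posts={'L':(.6528,.2113),'M':(.6549,.1114),'R':(.6568,.012)}
def plan(c,p,t,psi,mid,g=.015,verbose=True,q=None):
    cx,cy,yc=cups[c]; d=.045-g
    gx,gy=cx+d*np.cos(np.radians(yc)),cy+d*np.sin(np.radians(yc))
    Og=ori(180+yc,t); Of=ori(180+psi,t-90); px,py=posts[p]; zf=.136-g
    Om=ori(180+psi,t)
    way=[('above',[gx,gy,.13],Og),('grasp',[gx,gy,.034],Og),('lift',[gx,gy,.25],Og),('mid',mid,Og),('yawed',mid,Om),('pitched',mid,Of),('hover',[px,py,zf+.1],Of),('down',[px,py,zf],Of)]
    if q is None: q=np.array([-8,10,-15,0,-65,-105.])
    q,e=ik(tcp(way[0][1],Og),Og,q); res=[]; mx=0; mg=999
    prev=way[0]
    for w in way:
        a,b=np.array(prev[1]),np.array(w[1]); sl=Slerp([0,1],R.from_matrix([prev[2],w[2]])); 
        n=max(1,int(np.ceil(max(np.linalg.norm(b-a)/.02,(R.from_matrix(prev[2]).inv()*R.from_matrix(w[2])).magnitude()*57.3/4))))
        m=0
        for i in range(1,n+1):
            O=sl(i/n).as_matrix(); qn,e=ik(tcp(a+(b-a)*i/n,O),O,q)
            if e>2e-3: return None,(w[0],i,n,np.round(q))
            m=max(m,np.abs(qn-q).max()); q=qn
            if w[0]!='above': mg=min(mg,(q-LO).min(),(HI-q).min())
        mx=max(mx,m); 
        if verbose: print(c,p,w[0],n,'maxstep',round(m,1),np.round(q),'wr z',np.round([info(q)[1][2],info(q)[2][2]],2))
        prev=w
    return mg,mx
if __name__=='__main__':
    for p in 'LMR':
      for t in(15,20,25,30):
        for psi in(0,8,15,22):
          for mid in([.5,-.05,.3],[.55,.05,.3]):
            r_=plan('A',p,t,psi,mid,verbose=False)
            if r_[0] is not None: print(p,t,psi,mid,np.round(r_,1))
            else: print(p,t,psi,mid,'x',r_[1][:3])
E
time timeout 500 python3 t2.py
```

```text
L 15 0 [0.5, -0.05, 0.3] x ('pitched', 14, 23)
L 15 0 [0.55, 0.05, 0.3] x ('pitched', 14, 23)
L 15 8 [0.5, -0.05, 0.3] x ('pitched', 15, 23)
L 15 8 [0.55, 0.05, 0.3] x ('pitched', 14, 23)
L 15 15 [0.5, -0.05, 0.3] x ('pitched', 17, 23)
L 15 15 [0.55, 0.05, 0.3] x ('pitched', 15, 23)
L 15 22 [0.5, -0.05, 0.3] [10.9 15.2]
L 15 22 [0.55, 0.05, 0.3] x ('pitched', 16, 23)
L 20 0 [0.5, -0.05, 0.3] x ('pitched', 15, 23)
L 20 0 [0.55, 0.05, 0.3] x ('pitched', 15, 23)
L 20 8 [0.5, -0.05, 0.3] x ('pitched', 16, 23)
L 20 8 [0.55, 0.05, 0.3] x ('pitched', 16, 23)
L 20 15 [0.5, -0.05, 0.3] x ('pitched', 18, 23)
L 20 15 [0.55, 0.05, 0.3] x ('pitched', 16, 23)
L 20 22 [0.5, -0.05, 0.3] [13.3 15.2]
L 20 22 [0.55, 0.05, 0.3] x ('pitched', 18, 23)
L 25 0 [0.5, -0.05, 0.3] x ('pitched', 17, 23)
L 25 0 [0.55, 0.05, 0.3] x ('pitched', 17, 23)
L 25 8 [0.5, -0.05, 0.3] x ('pitched', 18, 23)
L 25 8 [0.55, 0.05, 0.3] x ('pitched', 17, 23)
L 25 15 [0.5, -0.05, 0.3] x ('pitched', 20, 23)
L 25 15 [0.55, 0.05, 0.3] x ('pitched', 18, 23)
L 25 22 [0.5, -0.05, 0.3] [17. 15.]
L 25 22 [0.55, 0.05, 0.3] x ('pitched', 
[... 2680 characters left out ...]
d', 17, 23)
R 25 8 [0.5, -0.05, 0.3] x ('pitched', 18, 23)
R 25 8 [0.55, 0.05, 0.3] x ('pitched', 17, 23)
R 25 15 [0.5, -0.05, 0.3] x ('pitched', 20, 23)
R 25 15 [0.55, 0.05, 0.3] x ('pitched', 18, 23)
R 25 22 [0.5, -0.05, 0.3] [20.9 15. ]
R 25 22 [0.55, 0.05, 0.3] x ('pitched', 19, 23)
R 30 0 [0.5, -0.05, 0.3] x ('pitched', 18, 23)
R 30 0 [0.55, 0.05, 0.3] x ('pitched', 18, 23)
R 30 8 [0.5, -0.05, 0.3] x ('pitched', 19, 23)
R 30 8 [0.55, 0.05, 0.3] x ('pitched', 18, 23)
R 30 15 [0.5, -0.05, 0.3] x ('pitched', 21, 23)
R 30 15 [0.55, 0.05, 0.3] x ('pitched', 19, 23)
R 30 22 [0.5, -0.05, 0.3] [20.9 15.1]
R 30 22 [0.55, 0.05, 0.3] x ('pitched', 20, 23)
real	0m22.007s
user	0m22.448s
sys	0m0.064s
```

```bash
sed -i "s/def plan(c,p,t,psi,mid,/def plan(c,p,t,psi,mid,pm,/; s/Om=ori(180+psi,t)/Om=ori(180+pm,t); Op=ori(180+pm,t-90)/; s/('pitched',mid,Of)/('pitched',mid,Op),('turned',mid,Of)/; /__main__/,\$d" t2.py
cat > t3.py <<'E'
from t2 import *
for c,p,psi in(('A','L',15),('B','M',10),('C','R',5)):
  for t in(20,25):
    for pm in (35,45,60):
      for mid in([.5,-.05,.3],[.5,-.15,.3],[.52,-.25,.3]):
        r_=plan(c,p,t,psi,mid,pm,verbose=False)
        print(c,p,t,psi,pm,mid,np.round(r_,1) if r_[0] is not None else r_[1][:3])
print(plan('A','L',25,15,[.5,-.05,.3],45))
E
python3 t3.py
```

```text
A L 20 15 35 [0.5, -0.05, 0.3] [7.4 8.2]
A L 20 15 35 [0.5, -0.15, 0.3] [7.4 6. ]
A L 20 15 35 [0.52, -0.25, 0.3] [7.4 4.7]
A L 20 15 45 [0.5, -0.05, 0.3] [7.4 6.3]
A L 20 15 45 [0.5, -0.15, 0.3] [7.4 5. ]
A L 20 15 45 [0.52, -0.25, 0.3] [7.4 4.5]
A L 20 15 60 [0.5, -0.05, 0.3] [7.4 5.4]
A L 20 15 60 [0.5, -0.15, 0.3] [7.4 4.4]
A L 20 15 60 [0.52, -0.25, 0.3] [7.4 4.5]
A L 25 15 35 [0.5, -0.05, 0.3] [10.6  8.2]
A L 25 15 35 [0.5, -0.15, 0.3] [10.6  6. ]
A L 25 15 35 [0.52, -0.25, 0.3] [10.6  5.6]
A L 25 15 45 [0.5, -0.05, 0.3] [10.6  7.3]
A L 25 15 45 [0.5, -0.15, 0.3] [10.6  5.6]
A L 25 15 45 [0.52, -0.25, 0.3] [10.6  5.6]
A L 25 15 60 [0.5, -0.05, 0.3] [10.6  7.3]
A L 25 15 60 [0.5, -0.15, 0.3] [10.6  5.6]
A L 25 15 60 [0.52, -0.25, 0.3] [10.6  5.6]
B M 20 10 35 [0.5, -0.05, 0.3] [7.6 8.2]
B M 20 10 35 [0.5, -0.15, 0.3] [7.6 6. ]
B M 20 10 35 [0.52, -0.25, 0.3] [7.6 4.7]
B M 20 10 45 [0.5, -0.05, 0.3] [7.6 6.6]
B M 20 10 45 [0.5, -0.15, 0.3] [7.6 5. ]
B M 20 10 45 [0.52, -0.25, 0.3] [7.6 4.5]
B M 20 10 60 [0.5, -0.05, 0.3] [7.6 6.5]
B M 20 10 60 [0.5, -0.15, 0.3] [7.6 4.6]
B M 20 1
[... 1244 characters left out ...]
.] wr z [0.47 0.46]
A L grasp 5 maxstep 2.1 [   6.   32.  -13.   -7.  -69. -102.] wr z [0.38 0.36]
A L lift 11 maxstep 2.3 [   6.   20.   -1.   -7.  -93. -104.] wr z [0.6  0.58]
A L mid 4 maxstep 1.5 [  10.   18.    3.   -8.  -99. -109.] wr z [0.65 0.63]
A L yawed 14 maxstep 2.9 [ 24.  14. -10.   9. -90. -70.] wr z [0.6  0.63]
A L pitched 23 maxstep 6.3 [-36.   3. -20. -70. -73.  18.] wr z [0.62 0.45]
A L turned 8 maxstep 7.3 [-23. -15. -34. -74. -35.  -1.] wr z [0.63 0.45]
A L hover 16 maxstep 6.2 [  -3.    9.  -36. -138.  -25.   59.] wr z [0.47 0.37]
A L down 6 maxstep 5.2 [  -8.   25.  -46. -152.  -48.   80.] wr z [0.3  0.27]
(np.float64(10.614227681735791), np.float64(7.275195733264184))
```

```bash
cat > pl2.py <<'E'
# pl2.py gx gy gz yaw b : grasp-point target, tool orientation Rz(yaw)Rx(180)Ry(b)
import sys; from h import *
a=list(map(float,sys.argv[1:6])); T=T_tool(); s=r.get_state()
O=(R.from_euler('z',a[3],degrees=True)*R.from_euler('x',180,degrees=True)*R.from_euler('y',a[4],degrees=True)).as_matrix()
rv=R.from_matrix(T[:3,:3].T@O).as_rotvec(degrees=True)/4
d=np.array(a[:3])-O[:,2]*.003-T[:3,3]
gp=T[:3,3]+T[:3,2]*.003
print('t',round(s['time_s'],2),'gp',np.round(gp,4),'j',np.round(s['joints'],0),'w',round(s['gripper_width'],4),'gf',round(s['gripper_force'],1))
print('rot units',np.round(rv,2),'| shift after rot',np.round(O.T@d/.02,2),'| shift now (keep ori)',np.round(T[:3,:3].T@(np.array(a[:3])-gp)/.02,2))
E
python3 -m pendant '[[[0,0,0,-1,0,0,1],[0,0,0,-1,0,0,1],[0,0,0,-1,0,0,1],[0,0,0,-1,0,0,1],[0,0,0,-1,0,0,1],[0,0,0,0,-1,0,1],[0,0,0,0,-1,0,1],[0,0,0,0,-1,0,1]]]' >/dev/null
python3 -m pendant '[[[0,0,0,0,-1,0,1],[0,0,0,0,-1,0,1],[0,0,0,0,0,1,1],[0,0,0,0,0,1,1],[0,0,0,0,0,1,1],[0,0,0,0,0,1,1],[0,0,0,0,0,1,1],[0,0,0,0,0,1,1]]]' >/dev/null
python3 -m pendant '[[[0,0,0,0,0,1,1],[0,0,0,0,0,1,1],[0,0,0,0,0,1,1],[0,0,0,0,0,1,1],[0,0,0,0,0,1,1],[0,0,0,0,0,1,1],[0,0,0,0,0,1,1],[0,0,0,0,0,1,1]]]' >/dev/null
python3 -m pendant '[[[0,0,0,0,0,1,1],[0,0,0,0,0,1,1],[0,0,0,0,0,1,1],[0,0,0,0,0,1,1],[0,0,0,0,0,1,1],[0,0,0,0,0,1,1],[0,0,0,0,0,1,1],[0,0,0,0,0,1,1]]]' >/dev/null
python3 -m pendant '[[[0,0,0,0,0,1,1],[0,0,0,0,0,1,1],[0,0,0,0,0,1,1],[0,0,0,0,0,1,1],[0,0,0,0,0,1,1],[0,0,0,0,0,1,1],[0,0,0,0,0,1,1],[0,0,0,0,0,1,1]]]' >/dev/null
python3 pl2.py .42 -.12 .25 170.5 0
```

```text
t 19.65 gp [0.5366 0.1093 0.2349] j [ 32.   9. -16.   0. -65. -61.] w 0.0875 gf 0.0
rot units [-0.03 -0.   17.63] | shift after rot [  3.86 -12.27  -0.76] | shift now (keep ori) [12.85 -0.45 -0.74]
```

```bash

python3 -m pendant '[[[0,0,0,0,0,1,1],[0,0,0,0,0,1,1],[0,0,0,0,0,1,1],[0,0,0,0,0,1,1],[0,0,0,0,0,1,1],[0,0,0,0,0,1,1],[0,0,0,0,0,1,1],[0,0,0,0,0,1,1]]]' >/dev/null
python3 -m pendant '[[[0,0,0,0,0,1,1],[0,0,0,0,0,1,1],[0,0,0,0,0,1,1],[0,0,0,0,0,1,1],[0,0,0,0,0,1,1],[0,0,0,0,0,1,1],[0,0,0,0,0,1,1],[0,0,0,0,0,1,1]]]' >/dev/null
python3 -m pendant '[[[0,0,0,0,0,1,1],[0,0,0,0,0,0.6,1],[0,0,0,0,1,0,1],[0,0,0,0,1,0,1],[0,0,0,0,1,0,1],[0,0,0,0,1,0,1],[0,0,0,0,1,0,1],[0,0,0,0,1,0,1]]]' >/dev/null
cat > cups.py <<'E'
from m import *
W=cap('top')['W']; P=W.reshape(-1,3)
m=((W[...,2]>.05)&(W[...,2]<.07)&(W[...,0]>.36)&(W[...,0]<.57)&(W[...,1]<-.0)&(W[...,1]>-.46)).astype(np.uint8)
n,l,st,ce=cv2.connectedComponentsWithStats(m)
for i in range(1,n):
    if st[i,4]>150:
        u,v,w,h,_=st[i]; rect('cup',(u,u+w,v,v+h),.045,.08,W)
E
python3 cups.py
python3 pl2.py .4951 -.0985 .12 170.5 25
```

```text
cup       c=(474.3,-239.9) short 57.1 long 90.1 long-axis dir 6.3 z med 60.3 mean [ 473.9 -239.1   60.1] n710
cup       c=(464.6,-93.2) short 56.3 long 90.0 long-axis dir 171.0 z med 60.2 mean [464.4 -93.2  60.1] n700
cup       c=(460.9,-346.1) short 57.0 long 89.8 long-axis dir 178.9 z med 60.1 mean [ 461.  -344.8   59.8] n739
t 22.1 gp [0.5357 0.1089 0.2334] j [  23.   23.    4.  -13.  -92. -120.] w 0.0875 gf 0.0
rot units [-0.09  0.14  0.03] | shift after rot [ -2.14 -10.56   5.26] | shift now (keep ori) [ -2.06 -10.53   5.35]
```

```bash

python3 -m pendant '[[[-0.19,-0.96,0.3,0,0.14,0,1],[-0.19,-0.96,0.3,0,0,0,1],[-0.19,-0.96,0.3,0,0,0,1],[-0.19,-0.96,0.4,0,0,0,1],[-0.19,-0.96,0.5,0,0,0,1],[-0.19,-0.96,0.5,0,0,0,1],[-0.19,-0.96,0.6,0,0,0,1],[-0.19,-0.96,0.6,0,0,0,1]]]' >/dev/null
python3 -m pendant '[[[-0.19,-0.96,0.6,0,0,0,1],[-0.19,-0.96,0.6,0,0,0,1],[-0.19,-0.96,0.6,0,0,0,1],[0,0,0,0,0,0,1],[0,0,0,0,0,0,1],[0,0,0,0,0,0,1],[0,0,0,0,0,0,1],[0,0,0,0,0,0,1]]]' >/dev/null
python3 pl2.py .4955 -.0983 .035 170.8 25
python3 - <<'E'
from h import *
c=cap('wrist','w3.png'); W=c['W']
m=((W[...,2]>.05)&(W[...,2]<.068)).astype(np.uint8)
n,l,st,ce=cv2.connectedComponentsWithStats(m)
for i in range(1,n):
    if st[i,4]>1000:
        q=W[l==i]; rc=cv2.minAreaRect((q[:,:2]*1000).astype(np.float32)); print(st[i],np.round(rc[0],1),np.round(rc[1],1),round(rc[2],1),np.round(np.median(q[:,2]),4))
E
```

```text
t 23.7 gp [ 0.4959 -0.0982  0.1217] j [   6.   26.  -10.   -6.  -78. -103.] w 0.0876 gf 0.0
rot units [ 0.    0.12 -0.  ] | shift after rot [-1.82 -0.01  3.94] | shift now (keep ori) [-1.78 -0.01  3.95]
[ 423   65   88  113 8313] [421.6  82.3] [58. 91.] 80.2 0.057
[ 216  148   82   96 7604] [455.3 -88.5] [56.2 68.5] 80.7 0.0609
[   0  186   86   25 1345] [ 433.1 -242.8] [58.5 18. ] 81.2 0.0608
```

View pics/w3.png

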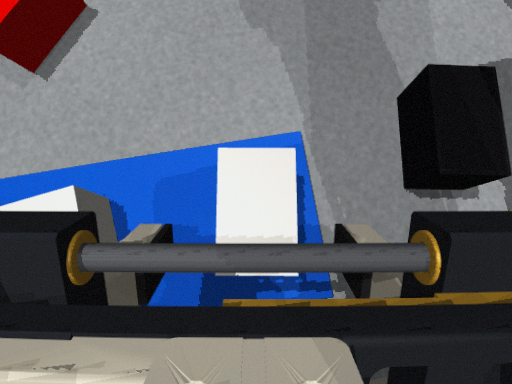

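Cup A spans (216–298,148–275), centred between the fingers. Descend, grip, lift.

```bash

python3 -m pendant '[[[-0.36,0,0.79,0,0,0,1],[-0.36,0,0.79,0,0,0,1],[-0.36,0,0.79,0,0,0,1],[-0.36,0,0.79,0,0,0,1],[-0.36,0,0.79,0,0,0,1],[0,0,0,0,0,0,1],[0,0,0,0,0,0,-1],[0,0,0,0,0,0,-1]]]' 25 >/dev/null
python3 -m pendant '[[[0,0,0,0,0,0,-1],[0,0,0,0,0,0,-1],[0,0,0,0,0,0,-1],[0,0,0,0,0,0,-1],[0,0,0,0,0,0,-1],[0,0,0,0,0,0,-1],[0.2,0,-0.4,0,0,0,-1],[0.43,0,-0.92,0,0,0,-1]]]' 
python3 -m pendant '[[[0.43,0,-0.92,0,0,0,-1],[0.43,0,-0.92,0,0,0,-1],[0.43,0,-0.92,0,0,0,-1],[0.43,0,-0.92,0,0,0,-1],[0.43,0,-0.92,0,0,0,-1],[0.43,0,-0.92,0,0,0,-1],[0.43,0,-0.92,0,0,0,-1],[0.43,0,-0.92,0,0,0,-1]]]' 
python3 pl2.py .5 -.15 .3 215 25
python3 pl2.py .5 -.15 .3 215 -65
```

```text
time_s: 25.35
tcp_pos: [0.4948, -0.0988, 0.0658]
eef_rot: [-180.0, -24.8, 170.7]
contact_force: [1.2, -0.0, -0.8]
gripper_width: 0.0563
gripper_force: 24.9
time_s: 26.15
tcp_pos: [0.4943, -0.0987, 0.2301]
eef_rot: [-180.0, -24.6, 170.7]
contact_force: [0.6, 0.1, -0.6]
gripper_width: 0.056
gripper_force: 24.9
t 26.15 gp [ 0.4931 -0.0985  0.2274] j [   6.   20.   -4.   -6.  -90. -104.] w 0.056 gf 24.9
rot units [  4.64   0.1  -10.05] | shift after rot [ 2.6  -2.27 -2.79] | shift now (keep ori) [ 0.82 -2.49 -3.62]
t 26.15 gp [ 0.4931 -0.0985  0.2274] j [   6.   20.   -4.   -6.  -90. -104.] w 0.056 gf 24.9
rot units [ -4.23 -21.17 -11.47] | shift after rot [-2.64 -2.27 -2.75] | shift now (keep ori) [ 0.82 -2.49 -3.62]
```

```bash

python3 -m pendant '[[[0.2,-0.62,-0.9,0,0,0,-1],[0.2,-0.62,-0.9,0,0,0,-1],[0.2,-0.62,-0.9,0,0,0,-1],[0.2,-0.62,-0.9,0,0,0,-1],[0,0,0,0.42,0.01,-0.914,-1],[0,0,0,0.42,0.01,-0.914,-1],[0,0,0,0.42,0.01,-0.914,-1],[0,0,0,0.42,0.01,-0.914,-1]]]' >/dev/null
python3 -m pendant '[[[0,0,0,0.42,0.01,-0.914,-1],[0,0,0,0.42,0.01,-0.914,-1],[0,0,0,0.42,0.01,-0.914,-1],[0,0,0,0.42,0.01,-0.914,-1],[0,0,0,0.42,0.01,-0.914,-1],[0,0,0,0.42,0.01,-0.914,-1],[0,0,0,0.42,0.01,-0.914,-1],[0,0,0,0,-1,0,-1]]]'  >/dev/null
python3 -m pendant '[[[0,0,0,0,-1,0,-1],[0,0,0,0,-1,0,-1],[0,0,0,0,-1,0,-1],[0,0,0,0,-1,0,-1],[0,0,0,0,-1,0,-1],[0,0,0,0,-1,0,-1],[0,0,0,0,-1,0,-1],[0,0,0,0,-1,0,-1]]]'  >/dev/null
python3 pl2.py .5 -.15 .3 215 -65
python3 -m pendant '[[[0,0,0,0,-1,0,-1],[0,0,0,0,-1,0,-1],[0,0,0,0,-1,0,-1],[0,0,0,0,-1,0,-1],[0,0,0,0,-1,0,-1],[0,0,0,0,-1,0,-1],[0,0,0,0,-1,0,-1],[0,0,0,0,-1,0,-1]]]'  >/dev/null
python3 pl2.py .5 -.15 .3 195 -65
```

```text
t 28.55 gp [ 0.5018 -0.1497  0.2986] j [  0.   1. -15.  -7. -65. -53.] w 0.0557 gf 24.9
rot units [ 1.000e-02 -1.346e+01 -1.000e-02] | shift after rot [ 0.09  0.04 -0.17] | shift now (keep ori) [ 0.07  0.04 -0.08]
t 29.35 gp [ 0.5032 -0.1486  0.2996] j [-24.  -2. -16. -43. -59. -13.] w 0.0561 gf 24.9
rot units [ 4.08 -5.4   2.95] | shift after rot [ 0.11  0.01 -0.18] | shift now (keep ori) [ 0.11  0.03 -0.13]
```

```bash

python3 -m pendant '[[[0,0,0,0.51,-0.675,0.37,-1],[0,0,0,0.51,-0.675,0.37,-1],[0,0,0,0.51,-0.675,0.37,-1],[0,0,0,0.51,-0.675,0.37,-1],[0,0,0,0.51,-0.675,0.37,-1],[0,0,0,0.51,-0.675,0.37,-1],[0,0,0,0.51,-0.675,0.37,-1],[0,0,0,0.51,-0.675,0.37,-1]]]' >/dev/null
python3 pl2.py .6528 .2113 .222 195 -65
```

```text
t 30.15 gp [ 0.5041 -0.149   0.3002] j [-41.  -6. -28. -75. -51.   9.] w 0.0567 gf 24.9
rot units [-0.03 -0.02 -0.01] | shift after rot [-1.46 15.48 12.39] | shift now (keep ori) [-1.47 15.5  12.36]
```

```bash

python3 -m pendant '[[[-0.073,0.774,0.62,0,0,0,-1],[-0.073,0.774,0.62,0,0,0,-1],[-0.073,0.774,0.62,0,0,0,-1],[-0.073,0.774,0.62,0,0,0,-1],[-0.073,0.774,0.62,0,0,0,-1],[-0.073,0.774,0.62,0,0,0,-1],[-0.073,0.774,0.62,0,0,0,-1],[-0.073,0.774,0.62,0,0,0,-1]]]' >/dev/null
python3 -m pendant '[[[-0.073,0.774,0.62,0,0,0,-1],[-0.073,0.774,0.62,0,0,0,-1],[-0.073,0.774,0.62,0,0,0,-1],[-0.073,0.774,0.62,0,0,0,-1],[-0.073,0.774,0.62,0,0,0,-1],[-0.073,0.774,0.62,0,0,0,-1],[-0.073,0.774,0.62,0,0,0,-1],[-0.073,0.774,0.62,0,0,0,-1]]]' >/dev/null
python3 -m pendant '[[[-0.073,0.774,0.62,0,0,0,-1],[-0.073,0.774,0.62,0,0,0,-1],[-0.073,0.774,0.62,0,0,0,-1],[-0.073,0.774,0.62,0,0,0,-1],[0,0,0,0,0,0,-1],[0,0,0,0,0,0,-1],[0,0,0,0,0,0,-1],[0,0,0,0,0,0,-1]]]' 
python3 pl2.py .6528 .2113 .222 195 -65
python3 pl2.py .6528 .2113 .125 195 -65
python3 - <<'E'
from h import *
c=cap('side','s4.png'); cv2.imwrite('pics/s4c.png',cv2.resize(c['frame'][60:270,150:400],None,fx=3,fy=2.8))
W=c['W'].reshape(-1,3); q=W[(abs(W[:,0]-.653)<.06)&(abs(W[:,1]-.2)<.06)&(W[:,2]>.1)&(W[:,2]<.26)]; print(np.round(np.nanpercentile(q,[1,50,99],axis=0),3))
E
```

```text
time_s: 32.55
tcp_pos: [0.6508, 0.21, 0.2229]
eef_rot: [-180.0, 64.9, -165.0]
contact_force: [-0.4, -0.9, -1.3]
gripper_width: 0.0561
gripper_force: 24.9
t 32.55 gp [0.6534 0.2107 0.2216] j [  -3.    9.  -36. -138.  -25.   59.] w 0.0561 gf 24.9
rot units [-0.01 -0.03 -0.  ] | shift after rot [-0.01  0.04 -0.03] | shift now (keep ori) [-0.01  0.04 -0.03]
t 32.55 gp [0.6534 0.2107 0.2216] j [  -3.    9.  -36. -138.  -25.   59.] w 0.0561 gf 24.9
rot units [-0.01 -0.03 -0.  ] | shift after rot [4.39 0.04 2.02] | shift now (keep ori) [4.38 0.04 2.03]
[[0.622 0.167 0.102]
 [0.66  0.189 0.162]
 [0.689 0.227 0.236]]
```

View pics/s4c.png

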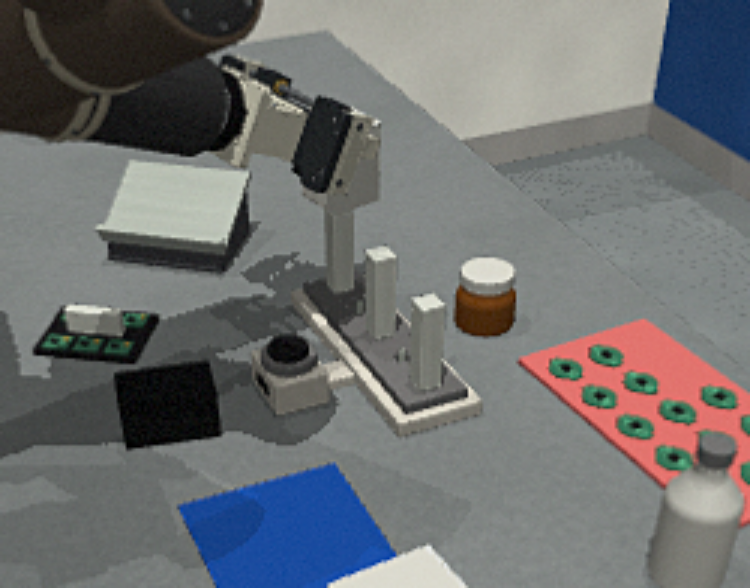

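Cup is above the left post, mouth down (~(345,150) in crop). Lower.

```bash

python3 -m pendant '[[[0.4,0,0.18,0,0,0,-1],[0.5,0,0.23,0,0,0,-1],[0.5,0,0.23,0,0,0,-1],[0.5,0,0.23,0,0,0,-1],[0.5,0,0.23,0,0,0,-1],[0.5,0,0.23,0,0,0,-1],[0.5,0,0.23,0,0,0,-1],[0.5,0,0.23,0,0,0,-1]]]'
python3 -m pendant '[[[0.3,0,0.14,0,0,0,-1],[0.18,0,0.08,0,0,0,-1],[0,0,0,0,0,0,-1],[0,0,0,0,0,0,0.2],[0,0,0,0,0,0,0.6],[0,0,0,0,0,0,0.6],[0,0,0,0,0,0,0.6],[0,0,0,0,0,0,0.6]]]'
python3 pl2.py .6 .2 .13 195 -65
python3 - <<'E'
from h import *
c=cap('side'); W=c['W'].reshape(-1,3); q=W[(abs(W[:,0]-.653)<.035)&(abs(W[:,1]-.211)<.035)&(W[:,2]>.03)&(W[:,2]<.2)]; print(np.round(np.nanpercentile(q,[1,50,99],axis=0),3))
E
```

```text
time_s: 33.4
tcp_pos: [0.6504, 0.2099, 0.1366]
eef_rot: [180.0, 64.9, -165.1]
contact_force: [-0.6, 0.2, -1.6]
gripper_width: 0.0562
gripper_force: 24.9
time_s: 34.2
tcp_pos: [0.6501, 0.2102, 0.1263]
eef_rot: [180.0, 64.9, -165.1]
contact_force: [0.5, 0.3, -0.7]
gripper_width: 0.0697
gripper_force: 0.0
t 34.2 gp [0.6527 0.2109 0.125 ] j [  -7.   25.  -46. -152.  -47.   80.] w 0.0697 gf 0.0
rot units [-0.01 -0.04 -0.01] | shift after rot [ 0.91  0.16 -2.54] | shift now (keep ori) [ 0.91  0.16 -2.54]
[[0.619 0.177 0.031]
 [0.652 0.189 0.054]
 [0.686 0.244 0.146]]
```

```bash

python3 -m pendant '[[[0,0,-0.6,0,0,0,0.6],[0,0,-1,0,0,0,0.6],[0,0,-1,0,0,0,0.6],[0,0,-1,0,0,0,0.6],[0,0,-1,0,0,0,1],[0,0,-1,0,0,0,1],[-0.9,0,-0.4,0,0,0,1],[-0.9,0,-0.4,0,0,0,1]]]' >/dev/null
python3 pl2.py .5 -.15 .3 195 -65
python3 - <<'E'
from h import *
c=cap('side','s5.png'); cv2.imwrite('pics/s5c.png',cv2.resize(c['frame'][60:270,150:400],None,fx=2,fy=2))
c=cap('top'); W=c['W']
m=((W[...,2]>.11)&(W[...,2]<.16)&(W[...,0]>.58)&(W[...,0]<.72)&(W[...,1]>-.05)&(W[...,1]<.3)).astype(np.uint8)
n,l,st,ce=cv2.connectedComponentsWithStats(m)
for i in range(1,n):
    if st[i,4]>40:
        q=W[l==i]; rc=cv2.minAreaRect((q[:,:2]*1000).astype(np.float32)); print(st[i],np.round(rc[0],1),np.round(rc[1],1),round(rc[2],1),np.round(np.percentile(q[:,2],[5,50,95]),4))
E
```

```text
t 35.05 gp [0.554  0.1837 0.2116] j [  -8.    1.  -46. -133.  -28.   57.] w 0.0866 gf 0.0
rot units [-0.04 -0.07 -0.03] | shift after rot [ -1.08 -15.42  -8.15] | shift now (keep ori) [ -1.07 -15.43  -8.11]
[138 134  29  28 564] [654.5 209.4] [56.7 57.1] 15.0 [0.1213 0.1355 0.1387]
[187 143  11  11 115] [653.2 108.6] [23.7 24. ] 1.6 [0.1126 0.131  0.1339]
[227 142   9  11  98] [655.    8.6] [21.5 24.1] 89.9 [0.1141 0.1317 0.1349]
```

View pics/s5c.png

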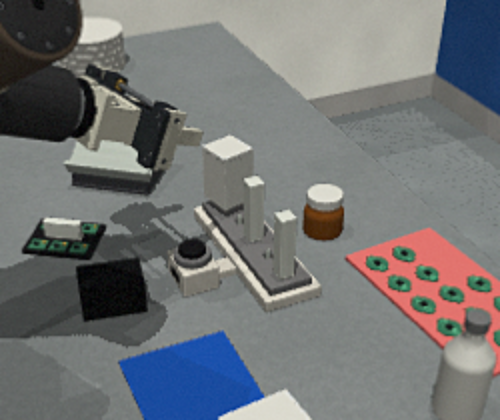

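Cup A hangs on the left post (top z 135.5 mm). Back to the mid point for cup B.

```bash

python3 -m pendant '[[[-0.06,-0.857,-0.45,0,0,0,1],[-0.06,-0.857,-0.45,0,0,0,1],[-0.06,-0.857,-0.45,0,0,0,1],[-0.06,-0.857,-0.45,0,0,0,1],[-0.06,-0.857,-0.45,0,0,0,1],[-0.06,-0.857,-0.45,0,0,0,1],[-0.06,-0.857,-0.45,0,0,0,1],[-0.06,-0.857,-0.45,0,0,0,1]]]' >/dev/null
python3 -m pendant '[[[-0.06,-0.857,-0.45,0,0,0,1],[-0.06,-0.857,-0.45,0,0,0,1],[-0.06,-0.857,-0.45,0,0,0,1],[-0.06,-0.857,-0.45,0,0,0,1],[-0.06,-0.857,-0.45,0,0,0,1],[-0.06,-0.857,-0.45,0,0,0,1],[-0.06,-0.857,-0.45,0,0,0,1],[-0.06,-0.857,-0.45,0,0,0,1]]]' >/dev/null
python3 -m pendant '[[[-0.06,-0.857,-0.45,0,0,0,1],[-0.06,-0.857,-0.45,0,0,0,1],[0,0,0,-0.9,0,-0.42,1],[0,0,0,-0.9,0,-0.42,1],[0,0,0,-0.9,0,-0.42,1],[0,0,0,-0.9,0,-0.42,1],[0,0,0,-0.9,0,-0.42,1],[0,0,0,0,0,0,1]]]' >/dev/null
python3 pl2.py .5 -.15 .3 215 -65
```

```text
t 37.55 gp [ 0.5017 -0.1482  0.2984] j [-45.   5. -19. -70. -72.  17.] w 0.0875 gf 0.0
rot units [ 0.01 -0.05 -0.07] | shift after rot [-0.02 -0.02 -0.14] | shift now (keep ori) [-0.02 -0.02 -0.14]
```

```bash

python3 -m pendant '[[[0,0,0,0,1,0,1],[0,0,0,0,1,0,1],[0,0,0,0,1,0,1],[0,0,0,0,1,0,1],[0,0,0,0,1,0,1],[0,0,0,0,1,0,1],[0,0,0,0,1,0,1],[0,0,0,0,1,0,1]]]' >/dev/null
python3 -m pendant '[[[0,0,0,0,1,0,1],[0,0,0,0,1,0,1],[0,0,0,0,1,0,1],[0,0,0,0,1,0,1],[0,0,0,0,1,0,1],[0,0,0,0,1,0,1],[0,0,0,0,1,0,1],[0,0,0,0,1,0,1]]]' >/dev/null
python3 -m pendant '[[[0,0,0,0,1,0,1],[0,0,0,0,1,0,1],[0,0,0,0,1,0,1],[0,0,0,0,1,0,1],[0,0,0,0,1,0,1],[0,0,0,0,1,0,1],[0,0,0,0,0.5,0,1],[0,0,0,-0.42,0,0.914,1]]]' >/dev/null
python3 -m pendant '[[[0,0,0,-0.42,0,0.914,1],[0,0,0,-0.42,0,0.914,1],[0,0,0,-0.42,0,0.914,1],[0,0,0,-0.42,0,0.914,1],[0,0,0,-0.42,0,0.914,1],[0,0,0,-0.42,0,0.914,1],[0,0,0,0,0,0,1],[0,0,0,0,0,0,1]]]' >/dev/null
python3 cups.py
python3 - <<'E'
from h import *
W=cap('wrist','w6.png')['W']
m=((W[...,2]>.05)&(W[...,2]<.068)).astype(np.uint8)
n,l,st,ce=cv2.connectedComponentsWithStats(m)
for i in range(1,n):
    if st[i,4]>800:
        q=W[l==i]; rc=cv2.minAreaRect((q[:,:2]*1000).astype(np.float32)); print(st[i],np.round(rc[0],1),np.round(rc[1],1),round(rc[2],1),np.round(np.median(q[:,2]),4))
E
python3 pl2.py .505 -.236 .12 187 25
```

```text
cup       c=(486.3,-253.9) short 55.4 long 57.0 long-axis dir 95.2 z med 60.4 mean [ 480.7 -252.5   60.1] n344
cup       c=(460.9,-346.1) short 56.9 long 90.4 long-axis dir 178.5 z med 60.2 mean [ 461.  -344.8   59.7] n739
[ 149   27   73   65 2346] [ 235.2 -279.2] [58.4 91.2] 50.1 0.0572
[  83  172   53   71 2564] [ 461.5 -345.5] [57.4 88.9] 88.8 0.0608
[ 415  178   49   34 1243] [399.6  85.8] [56.7 46.3] 81.1 0.057
[151 215  46  29 887] [ 478.3 -254.5] [35.5 56.7] 6.5 0.0608
t 40.85 gp [ 0.498  -0.1495  0.2984] j [  5.  19.   0.   1. -97. -89.] w 0.0875 gf 0.0
rot units [-0.   -0.04 -0.07] | shift after rot [-3.61 -4.33  8.16] | shift now (keep ori) [-3.65 -4.31  8.15]
```

Cup B was knocked to y≈−254 mm. Move nearer and re-measure with the wrist camera.

```bash

python3 -m pendant '[[[-0.35,-0.62,0.7,0,0,0,1],[-0.35,-0.62,0.7,0,0,0,1],[-0.35,-0.62,0.7,0,0,0,1],[-0.35,-0.62,0.7,0,0,0,1],[-0.35,-0.62,0.7,0,0,0,1],[-0.35,-0.62,0.7,0,0,0,1],[-0.35,-0.62,0.7,0,0,0,1],[-0.35,-0.62,0.7,0,0,0,0.6]]]' >/dev/null
python3 -m pendant '[[[0,0,0,0,0,0,0.6],[0,0,0,0,0,0,0.6],[0,0,0,0,0,0,0.6],[0,0,0,0,0,0,0.6],[0,0,0,0,0,0,0.6],[0,0,0,0,0,0,0.6],[0,0,0,0,0,0,0.6],[0,0,0,0,0,0,0.6]]]' >/dev/null
python3 - <<'E'
from h import *
W=cap('wrist','w7.png')['W']
m=((W[...,2]>.05)&(W[...,2]<.068)).astype(np.uint8)
n,l,st,ce=cv2.connectedComponentsWithStats(m)
for i in range(1,n):
    if st[i,4]>800:
        q=W[l==i]; rc=cv2.minAreaRect((q[:,:2]*1000).astype(np.float32)); print(st[i],np.round(rc[0],1),np.round(rc[1],1),round(rc[2],1),np.round(np.median(q[:,2]),4),np.round(cv2.boxPoints(rc)).tolist())
E
python3 cups.py
python3 pl2.py .51 -.25 .16 187 25
```

```text
[210   0  65  28 950] [ 270.9 -288.4] [34.4 67.7] 5.0 0.0569 [[251.0, -256.0], [257.0, -324.0], [291.0, -321.0], [285.0, -253.0]]
[ 112  132   81  103 5827] [ 461.9 -346.1] [57.  90.3] 88.3 0.0609 [[416.0, -373.0], [506.0, -376.0], [508.0, -319.0], [418.0, -316.0]]
[ 217  193   66   51 3306] [ 482.  -254.3] [43.8 56.2] 6.5 0.0609 [[457.0, -229.0], [463.0, -285.0], [507.0, -280.0], [501.0, -224.0]]
[ 215  272   68   27 1794] [ 538.2 -248.6] [21.4 56. ] 6.8 0.061 [[524.0, -222.0], [531.0, -278.0], [552.0, -275.0], [546.0, -220.0]]
cup       c=(486.3,-254.0) short 55.9 long 57.2 long-axis dir 96.9 z med 60.0 mean [ 484.3 -255.3   59.9] n397
cup       c=(461.1,-345.8) short 56.8 long 90.7 long-axis dir 177.9 z med 60.1 mean [ 460.9 -344.9   59.8] n737
t 42.55 gp [ 0.5131 -0.2481  0.1736] j [ -3.  27.  -5.   4. -83. -82.] w 0.07 gf 0.0
rot units [ 0.   -0.04 -0.09] | shift after rot [-0.14 -0.08  0.69] | shift now (keep ori) [-0.14 -0.08  0.68]
```

View pics/w7.png

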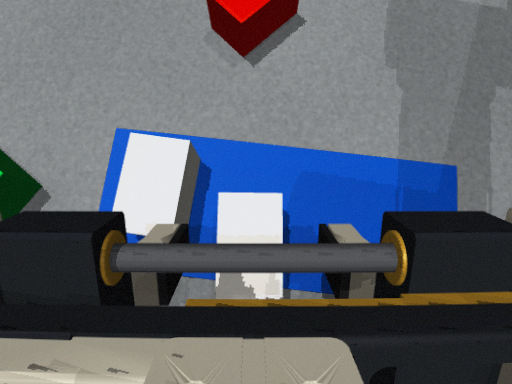

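Cup B: ends at x≈460 and x≈549 mm, yaw 6.5°. C (155,185) leaves enough gap with 70 mm opening.

```bash
python3 pl2.py .534 -.249 .035 186.6 25
python3 -m pendant '[[[-0.97,0.02,-0.02,0,0,0.08,0.6],[-0.4,0,0.9,0,0,0,0.6],[-0.4,0,0.9,0,0,0,0.6],[-0.4,0,0.9,0,0,0,0.6],[-0.4,0,0.9,0,0,0,0.6],[0,0,0,0,0,0,0.6],[0,0,0,0,0,0,0.6],[0,0,0,0,0,0,0.6]]]'
python3 pl2.py .534 -.249 .035 186.6 25
```

```text
t 42.55 gp [ 0.5131 -0.2481  0.1736] j [ -3.  27.  -5.   4. -83. -82.] w 0.07 gf 0.0
rot units [-0.04 -0.04 -0.  ] | shift after rot [-3.86 -0.17  5.84] | shift now (keep ori) [-3.88 -0.15  5.83]
time_s: 43.35
tcp_pos: [0.531, -0.2463, 0.0907]
eef_rot: [-179.6, -25.1, -173.8]
contact_force: [0.9, -0.0, 0.3]
gripper_width: 0.0701
gripper_force: 0.0
t 43.35 gp [ 0.5298 -0.2464  0.088 ] j [ -3.  33.  -7.   4. -74. -83.] w 0.0701 gf 0.0
rot units [-0.05 -0.02 -0.08] | shift after rot [-1.3  -0.15  2.32] | shift now (keep ori) [-1.3  -0.14  2.32]
```

```bash

python3 -m pendant '[[[-0.43,-0.14,0.77,0,0,-0.08,0.6],[-0.43,0,0.77,0,0,0,0.6],[-0.43,0,0.77,0,0,0,0.6],[0,0,0,0,0,0,0.6],[0,0,0,0,0,0,-1],[0,0,0,0,0,0,-1],[0,0,0,0,0,0,-1],[0,0,0,0,0,0,-1]]]' 25 >/dev/null
python3 -m pendant '[[[0,0,0,0,0,0,-1],[0,0,0,0,0,0,-1],[0,0,0,0,0,0,-1],[0.2,0,-0.4,0,0,0,-1],[0.42,0,-0.9,0,0,0,-1],[0.42,0,-0.9,0,0,0,-1],[0.42,0,-0.9,0,0,0,-1],[0.42,0,-0.9,0,0,0,-1]]]' 
python3 -m pendant '[[[0.42,0,-0.9,0,0,0,-1],[0.42,0,-0.9,0,0,0,-1],[0.42,0,-0.9,0,0,0,-1],[0.42,0,-0.9,0,0,0,-1],[0.42,0,-0.9,0,0,0,-1],[0.42,0,-0.9,0,0,0,-1],[0.42,0,-0.9,0,0,0,-1],[0.42,0,-0.9,0,0,0,-1]]]' >/dev/null
python3 pl2.py .5 -.15 .3 215 25
```

```text
time_s: 44.95
tcp_pos: [0.5339, -0.2484, 0.1263]
eef_rot: [-179.8, -25.2, -173.4]
contact_force: [0.1, 0.0, -0.8]
gripper_width: 0.0559
gripper_force: 25.0
t 45.75 gp [ 0.5328 -0.248   0.2825] j [ -3.  25.   6.   4. -96. -81.] w 0.056 gf 25.0
rot units [ 2.98 -0.05 -6.43] | shift after rot [-0.97  4.99 -1.41] | shift now (keep ori) [ 1.34  5.06 -0.35]
```

```bash

python3 -m pendant '[[[0,0,0,0.426,0,-0.91,-1],[0,0,0,0.426,0,-0.91,-1],[0,0,0,0.426,0,-0.91,-1],[0,0,0,0.426,0,-0.91,-1],[0,0,0,0.426,0,-0.91,-1],[0,0,0,0.426,0,-0.91,-1],[0,0,0,0.426,0,-0.91,-1],[0,0,0,0,-1,0,-1]]]' >/dev/null
python3 -m pendant '[[[0,0,0,0,-1,0,-1],[0,0,0,0,-1,0,-1],[0,0,0,0,-1,0,-1],[0,0,0,0,-1,0,-1],[0,0,0,0,-1,0,-1],[0,0,0,0,-1,0,-1],[0,0,0,0,-1,0,-1],[0,0,0,0,-1,0,-1]]]'  >/dev/null
python3 -m pendant '[[[0,0,0,0,-1,0,-1],[0,0,0,0,-1,0,-1],[0,0,0,0,-1,0,-1],[0,0,0,0,-1,0,-1],[0,0,0,0,-1,0,-1],[0,0,0,0,-1,0,-1],[0,0,0,0,-1,0,-1],[0,0,0,0,-1,0,-1]]]'  >/dev/null
python3 pl2.py .6549 .1114 .225 190 -65
```

```text
t 48.15 gp [ 0.5359 -0.2465  0.2827] j [-34.   8.  -7. -45. -64.  -5.] w 0.056 gf 25.0
rot units [ 5.03 -5.41  3.7 ] | shift after rot [-1.11 16.63  9.33] | shift now (keep ori) [-9.11 11.3  12.38]
```

```bash

python3 -m pendant '[[[0,0,0,0.56,-0.6,0.41,-1],[0,0,0,0.56,-0.6,0.41,-1],[0,0,0,0.56,-0.6,0.41,-1],[0,0,0,0.56,-0.6,0.41,-1],[0,0,0,0.56,-0.6,0.41,-1],[0,0,0,0.56,-0.6,0.41,-1],[0,0,0,0.56,-0.6,0.41,-1],[0,0,0,0.56,-0.6,0.41,-1]]]' >/dev/null
python3 -m pendant '[[[0,0,0,0.56,-0.6,0.41,-1],[-0.055,0.83,0.467,0,0,0,-1],[-0.055,0.83,0.467,0,0,0,-1],[-0.055,0.83,0.467,0,0,0,-1],[-0.055,0.83,0.467,0,0,0,-1],[-0.055,0.83,0.467,0,0,0,-1],[-0.055,0.83,0.467,0,0,0,-1],[-0.055,0.83,0.467,0,0,0,-1]]]'  >/dev/null
python3 -m pendant '[[[-0.055,0.83,0.467,0,0,0,-1],[-0.055,0.83,0.467,0,0,0,-1],[-0.055,0.83,0.467,0,0,0,-1],[-0.055,0.83,0.467,0,0,0,-1],[-0.055,0.83,0.467,0,0,0,-1],[-0.055,0.83,0.467,0,0,0,-1],[-0.055,0.83,0.467,0,0,0,-1],[0,0,0,0,0,0,-1]]]'  >/dev/null
python3 pl2.py .6549 .1114 .225 190 -65
```

```text
t 50.55 gp [0.6199 0.0048 0.2405] j [ -16.    1.  -31. -100.  -24.   23.] w 0.0559 gf 25.0
rot units [ 0.01 -0.05  0.02] | shift after rot [-0.42  4.95  2.73] | shift now (keep ori) [-0.43  4.95  2.73]
```

```bash

python3 -m pendant '[[[-0.07,0.825,0.455,0,0,0,-1],[-0.07,0.825,0.455,0,0,0,-1],[-0.07,0.825,0.455,0,0,0,-1],[-0.07,0.825,0.455,0,0,0,-1],[-0.07,0.825,0.455,0,0,0,-1],[-0.07,0.825,0.455,0,0,0,-1],[0,0,0,0,0,0,-1],[0,0,0,0,0,0,-1]]]'  >/dev/null
python3 pl2.py .6549 .1114 .225 190 -65
python3 -m pendant '[[[0.4,0,0.18,0,0,0,-1],[0.5,0,0.23,0,0,0,-1],[0.5,0,0.23,0,0,0,-1],[0.5,0,0.23,0,0,0,-1],[0.5,0,0.23,0,0,0,-1],[0.5,0,0.23,0,0,0,-1],[0.5,0,0.23,0,0,0,-1],[0,0,0,0,0,0,-1]]]'
python3 - <<'E'
from h import *
c=cap('side','s8.png'); cv2.imwrite('pics/s8c.png',cv2.resize(c['frame'][60:270,150:400],None,fx=3,fy=2.8))
E
python3 pl2.py .6549 .1114 .125 190 -65
```

```text
t 51.35 gp [0.6548 0.1093 0.2245] j [ -10.    6.  -34. -126.  -23.   47.] w 0.056 gf 25.0
rot units [-0.02 -0.06  0.03] | shift after rot [-0.03  0.1   0.01] | shift now (keep ori) [-0.03  0.1   0.01]
time_s: 52.15
tcp_pos: [0.6511, 0.1083, 0.1496]
eef_rot: [-179.9, 64.6, -170.0]
contact_force: [0.2, 0.6, -0.9]
gripper_width: 0.0561
gripper_force: 25.0
t 52.2 gp [0.6541 0.1088 0.1493] j [ -17.   19.  -43. -141.  -41.   71.] w 0.0559 gf 25.0
rot units [-0.02 -0.08  0.  ] | shift after rot [1.08 0.12 0.57] | shift now (keep ori) [1.07 0.12 0.57]
```

View pics/s8c.png

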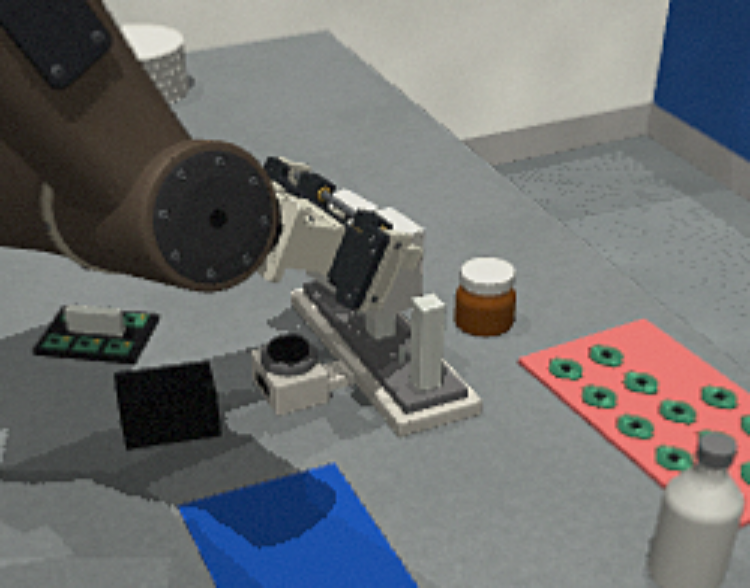

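Cup B is threading over the middle post; button (288,350) clear of the gripper. Finish and release.

```bash

python3 -m pendant '[[[0.4,0.1,0.19,0,0,0,-1],[0.4,0,0.19,0,0,0,-1],[0.22,0,0.1,0,0,0,-1],[0,0,0,0,0,0,-1],[0,0,0,0,0,0,0.2],[0,0,0,0,0,0,0.6],[0,0,0,0,0,0,0.6],[0,0,0,0,0,0,0.6]]]'
python3 -m pendant '[[[0,0,0,0,0,0,0.6],[0,0,-0.6,0,0,0,0.6],[0,0,-1,0,0,0,0.6],[0,0,-1,0,0,0,0.6],[0,0,-1,0,0,0,0.6],[0,0,-1,0,0,0,1],[-0.9,0,-0.4,0,0,0,1],[-0.9,0,-0.4,0,0,0,1]]]' >/dev/null
cat > hung.py <<'E'
from h import *
c=cap('top'); W=c['W']
m=((W[...,2]>.11)&(W[...,2]<.16)&(W[...,0]>.58)&(W[...,0]<.72)&(W[...,1]>-.05)&(W[...,1]<.3)).astype(np.uint8)
n,l,st,ce=cv2.connectedComponentsWithStats(m)
for i in range(1,n):
    if st[i,4]>40:
        q=W[l==i]; rc=cv2.minAreaRect((q[:,:2]*1000).astype(np.float32)); print(st[i],np.round(rc[0],1),np.round(rc[1],1),round(rc[2],1),np.round(np.percentile(q[:,2],[5,50,95]),4))
E
python3 hung.py
python3 pl2.py .52 -.25 .29 190 -65
```

```text
time_s: 53.0
tcp_pos: [0.6516, 0.1108, 0.1293]
eef_rot: [-179.7, 64.8, -169.8]
contact_force: [0.3, -0.4, 0.7]
gripper_width: 0.0692
gripper_force: 0.0
[138 134  29  28 570] [654.9 209.2] [57.1 57.3] 14.0 [0.1196 0.1355 0.1388]
[179 134  26  27 537] [655.9 109.5] [57.4 56.5] 9.8 [0.1222 0.1356 0.139 ]
[227 142   9  11  99] [654.9   8.6] [21.4 23.8] 89.8 [0.1141 0.1314 0.1348]
t 53.85 gp [0.5738 0.0954 0.2116] j [ -16.    1.  -43. -125.  -29.   50.] w 0.0867 gf 0.0
rot units [-0.08  0.04  0.02] | shift after rot [ -1.16 -16.54  -6.77] | shift now (keep ori) [ -1.16 -16.58  -6.68]
```

```bash

python3 -m pendant '[[[-0.064,-0.92,-0.37,0,0,0,1],[-0.064,-0.92,-0.37,0,0,0,1],[-0.064,-0.92,-0.37,0,0,0,1],[-0.064,-0.92,-0.37,0,0,0,1],[-0.064,-0.92,-0.37,0,0,0,1],[-0.064,-0.92,-0.37,0,0,0,1],[-0.064,-0.92,-0.37,0,0,0,1],[-0.064,-0.92,-0.37,0,0,0,1]]]' >/dev/null
python3 -m pendant '[[[-0.064,-0.92,-0.37,0,0,0,1],[-0.064,-0.92,-0.37,0,0,0,1],[-0.064,-0.92,-0.37,0,0,0,1],[-0.064,-0.92,-0.37,0,0,0,1],[-0.064,-0.92,-0.37,0,0,0,1],[-0.064,-0.92,-0.37,0,0,0,1],[-0.064,-0.92,-0.37,0,0,0,1],[-0.064,-0.92,-0.37,0,0,0,1]]]' >/dev/null
python3 -m pendant '[[[-0.064,-0.92,-0.37,0,0,0,1],[-0.064,-0.92,-0.37,0,0,0,1],[0,0,0,-0.9,0,-0.42,1],[0,0,0,-0.9,0,-0.42,1],[0,0,0,-0.9,0,-0.42,1],[0,0,0,-0.9,0,-0.42,1],[0,0,0,-0.9,0,-0.42,1],[0,0,0,-0.9,0,-0.42,1]]]' >/dev/null
python3 pl2.py .5 -.25 .3 215 -65
python3 -m pendant '[[[0,0,0,0,1,0,1],[0,0,0,0,1,0,1],[0,0,0,0,1,0,1],[0,0,0,0,1,0,1],[0,0,0,0,1,0,1],[0,0,0,0,1,0,1],[0,0,0,0,1,0,1],[0,0,0,0,1,0,1]]]' >/dev/null
python3 -m pendant '[[[0,0,0,0,1,0,1],[0,0,0,0,1,0,1],[0,0,0,0,1,0,1],[0,0,0,0,1,0,1],[0,0,0,0,1,0,1],[0,0,0,0,1,0,1],[0,0,0,0,1,0,1],[0,0,0,0,1,0,1]]]' >/dev/null
python3 -m pendant '[[[0,0,0,0,1,0,1],[0,0,0,0,1,0,1],[0,0,0,0,1,0,1],[0,0,0,0,1,0,1],[0,0,0,0,1,0,1],[0,0,0,0,1,0,1],[0,0,0,0,0.5,0,1],[0,0,0,0,0,0,1]]]' >/dev/null
python3 -m pendant '[[[0,0,0,-0.42,0,0.914,1],[0,0,0,-0.42,0,0.914,1],[0,0,0,-0.42,0,0.914,1],[0,0,0,-0.42,0,0.914,1],[0,0,0,-0.42,0,0.914,1],[0,0,0,-0.42,0,0.914,1],[0,0,0,-0.42,0,0.914,1],[0,0,0,-0.42,0,0.914,1]]]' >/dev/null
python3 cups.py
cat > wc.py <<'E'
from h import *
W=cap('wrist','wc.png')['W']
m=((W[...,2]>.05)&(W[...,2]<.068)&(W[...,0]>.36)).astype(np.uint8)
n,l,st,ce=cv2.connectedComponentsWithStats(m)
for i in range(1,n):
    if st[i,4]>600:
        q=W[l==i]; rc=cv2.minAreaRect((q[:,:2]*1000).astype(np.float32)); print(st[i],np.round(rc[0],1),np.round(rc[1],1),round(rc[2],1),np.round(np.median(q[:,2]),4),np.round(cv2.boxPoints(rc)).tolist())
E
python3 wc.py
python3 pl2.py .4923 -.3463 .1 178.5 25
```

```text
t 56.25 gp [ 0.5196 -0.2468  0.284 ] j [-51.  13. -10. -68. -76.  20.] w 0.0875 gf 0.0
rot units [-0.24 -0.07 -0.12] | shift after rot [-0.35  0.43 -1.15] | shift now (keep ori) [-0.34  0.42 -1.16]
cup       c=(460.9,-346.4) short 57.2 long 90.0 long-axis dir 178.5 z med 60.0 mean [ 461.  -344.9   59.7] n738
[ 486  146   26   65 1500] [416.5  67.5] [30.9 87. ] 82.2 0.057 [[371.0, 58.0], [458.0, 46.0], [462.0, 77.0], [376.0, 89.0]]
[   0  173   69   38 1450] [ 463.6 -538. ] [91.3 47.6] 59.3 0.0569 [[420.0, -565.0], [461.0, -589.0], [507.0, -511.0], [466.0, -487.0]]
[ 152  172   51   72 2917] [ 461.4 -346. ] [57.3 88.2] 88.8 0.0608 [[417.0, -374.0], [505.0, -376.0], [506.0, -318.0], [418.0, -316.0]]
t 59.55 gp [ 0.5168 -0.2495  0.2833] j [ -4.  24.   5.   3. -96. -84.] w 0.0874 gf 0.0
rot units [-0.37 -0.    0.63] | shift after rot [-2.88 -4.88  8.77] | shift now (keep ori) [-2.67 -4.76  8.9 ]
```

```bash

python3 -m pendant '[[[0,0,0,-0.37,0,0.63,1],[-0.26,-0.444,0.8,0,0,0,1],[-0.26,-0.444,0.8,0,0,0,1],[-0.26,-0.444,0.8,0,0,0,1],[-0.26,-0.444,0.8,0,0,0,1],[-0.26,-0.444,0.8,0,0,0,1],[-0.26,-0.444,0.8,0,0,0,1],[-0.26,-0.444,0.8,0,0,0,1]]]' >/dev/null
python3 -m pendant '[[[-0.26,-0.444,0.8,0,0,0,1],[-0.26,-0.444,0.8,0,0,0,1],[-0.26,-0.444,0.8,0,0,0,1],[-0.26,-0.444,0.8,0,0,0,1],[0,0,0,0,0,0,1],[0,0,0,0,0,0,1],[0,0,0,0,0,0,1],[0,0,0,0,0,0,1]]]' >/dev/null
python3 wc.py
python3 pl2.py .4925 -.3468 .035 178.5 25
```

```text
[ 206  139   90  105 9183] [ 451.5 -345.7] [56.2 68.4] 88.5 0.0609 [[417.0, -373.0], [485.0, -375.0], [486.0, -319.0], [418.0, -317.0]]
[204 272  92   8 698] [ 505.  -347.6] [55.5  4.4] 88.7 0.061 [[502.0, -375.0], [507.0, -375.0], [508.0, -320.0], [503.0, -320.0]]
t 61.2 gp [ 0.4927 -0.3456  0.1003] j [-13.  34.  -5.   5. -76. -80.] w 0.0879 gf 0.0
rot units [-0.04 -0.01  0.05] | shift after rot [-1.37 -0.06  2.96] | shift now (keep ori) [-1.38 -0.06  2.96]
```

```bash

python3 -m pendant '[[[-0.35,-0.06,0.74,0,0,0,1],[-0.35,0,0.74,0,0,0,1],[-0.35,0,0.74,0,0,0,1],[-0.35,0,0.74,0,0,0,1],[0,0,0,0,0,0,1],[0,0,0,0,0,0,-1],[0,0,0,0,0,0,-1],[0,0,0,0,0,0,-1]]]' 25 >/dev/null
python3 -m pendant '[[[0,0,0,0,0,0,-1],[0,0,0,0,0,0,-1],[0,0,0,0,0,0,-1],[0,0,0,0,0,0,-1],[0,0,0,0,0,0,-1],[0.2,0,-0.4,0,0,0,-1],[0.42,0,-0.9,0,0,0,-1],[0.42,0,-0.9,0,0,0,-1]]]' 
python3 -m pendant '[[[0.42,0,-0.9,0,0,0,-1],[0.42,0,-0.9,0,0,0,-1],[0.42,0,-0.9,0,0,0,-1],[0.42,0,-0.9,0,0,0,-1],[0.42,0,-0.9,0,0,0,-1],[0.42,0,-0.9,0,0,0,-1],[0.42,0,-0.9,0,0,0,-1],[0.42,0,-0.9,0,0,0,-1]]]' >/dev/null
python3 pl2.py .52 -.25 .29 215 25
```

```text
time_s: 62.8
tcp_pos: [0.4928, -0.3468, 0.0854]
eef_rot: [-180.0, -25.2, 178.7]
contact_force: [0.8, -0.1, -1.1]
gripper_width: 0.0558
gripper_force: 25.0
t 63.6 gp [ 0.4921 -0.3467  0.2422] j [-13.  27.   4.   5. -91. -79.] w 0.0556 gf 25.0
rot units [ 3.84 -0.04 -8.23] | shift after rot [-2.55  3.2  -3.83] | shift now (keep ori) [-0.15  4.87 -2.71]
```

```bash

python3 -m pendant '[[[-0.025,0.81,-0.45,0,0,0,-1],[-0.025,0.81,-0.45,0,0,0,-1],[-0.025,0.81,-0.45,0,0,0,-1],[-0.025,0.81,-0.45,0,0,0,-1],[-0.025,0.81,-0.45,0,0,0,-1],[-0.025,0.81,-0.45,0,0,0,-1],[0,0,0,0.427,0,-0.9,-1],[0,0,0,0.427,0,-0.9,-1]]]' >/dev/null
python3 -m pendant '[[[0,0,0,0.427,0,-0.9,-1],[0,0,0,0.427,0,-0.9,-1],[0,0,0,0.427,0,-0.9,-1],[0,0,0,0.427,0,-0.9,-1],[0,0,0,0.427,0,-0.9,-1],[0,0,0,0.427,0,-0.9,-1],[0,0,0,0.427,0,-0.9,-1],[0,0,0,0,-1,0,-1]]]' >/dev/null
python3 -m pendant '[[[0,0,0,0,-1,0,-1],[0,0,0,0,-1,0,-1],[0,0,0,0,-1,0,-1],[0,0,0,0,-1,0,-1],[0,0,0,0,-1,0,-1],[0,0,0,0,-1,0,-1],[0,0,0,0,-1,0,-1],[0,0,0,0,-1,0,-1]]]'  >/dev/null
python3 -m pendant '[[[0,0,0,0,-1,0,-1],[0,0,0,0,-1,0,-1],[0,0,0,0,-1,0,-1],[0,0,0,0,-1,0,-1],[0,0,0,0,-1,0,-1],[0,0,0,0,-1,0,-1],[0,0,0,0,-1,0,-1],[0,0,0,0,-1,0,-1]]]'  >/dev/null
python3 pl2.py .6568 .012 .225 185 -65
```

```text
t 66.8 gp [ 0.5236 -0.2482  0.2903] j [-34.   6.  -8. -44. -65.  -5.] w 0.0559 gf 25.0
rot units [ 6.   -5.37  4.42] | shift after rot [-0.26 12.43  8.4 ] | shift now (keep ori) [-7.21  6.93 11.15]
```

```bash

python3 -m pendant '[[[0,0,0,0.6,-0.537,0.442,-1],[0,0,0,0.6,-0.537,0.442,-1],[0,0,0,0.6,-0.537,0.442,-1],[0,0,0,0.6,-0.537,0.442,-1],[0,0,0,0.6,-0.537,0.442,-1],[0,0,0,0.6,-0.537,0.442,-1],[0,0,0,0.6,-0.537,0.442,-1],[0,0,0,0.6,-0.537,0.442,-1]]]' >/dev/null
python3 -m pendant '[[[0,0,0,0.6,-0.537,0.442,-1],[0,0,0,0.6,-0.537,0.442,-1],[-0.016,0.777,0.525,0,0,0,-1],[-0.016,0.777,0.525,0,0,0,-1],[-0.016,0.777,0.525,0,0,0,-1],[-0.016,0.777,0.525,0,0,0,-1],[-0.016,0.777,0.525,0,0,0,-1],[-0.016,0.777,0.525,0,0,0,-1]]]'  >/dev/null
python3 -m pendant '[[[-0.016,0.777,0.525,0,0,0,-1],[-0.016,0.777,0.525,0,0,0,-1],[-0.016,0.777,0.525,0,0,0,-1],[-0.016,0.777,0.525,0,0,0,-1],[-0.016,0.777,0.525,0,0,0,-1],[-0.016,0.777,0.525,0,0,0,-1],[-0.016,0.777,0.525,0,0,0,-1],[-0.016,0.777,0.525,0,0,0,-1]]]'  >/dev/null
python3 -m pendant '[[[-0.016,0.777,0.525,0,0,0,-1],[-0.016,0.777,0.525,0,0,0,-1],[0,0,0,0,0,0,-1],[0,0,0,0,0,0,-1],[0,0,0,0,0,0,-1],[0,0,0,0,0,0,-1],[0,0,0,0,0,0,-1],[0,0,0,0,0,0,-1]]]'  >/dev/null
python3 pl2.py .6568 .012 .125 185 -65
python3 pl2.py .6568 .012 .225 185 -65
python3 - <<'E'
from h import *
c=cap('side','s9.png'); cv2.imwrite('pics/s9c.png',cv2.resize(c['frame'][60:270,150:400],None,fx=2,fy=2))
E
```

```text
t 70.0 gp [0.6566 0.0106 0.2235] j [ -18.    6.  -32. -117.  -23.   40.] w 0.056 gf 25.0
rot units [-0.03 -0.04  0.01] | shift after rot [4.46 0.07 2.1 ] | shift now (keep ori) [4.45 0.08 2.11]
t 70.0 gp [0.6566 0.0106 0.2235] j [ -18.    6.  -32. -117.  -23.   40.] w 0.056 gf 25.0
rot units [-0.03 -0.04  0.01] | shift after rot [-0.08  0.07 -0.02] | shift now (keep ori) [-0.08  0.07 -0.02]
```

View pics/s9c.png

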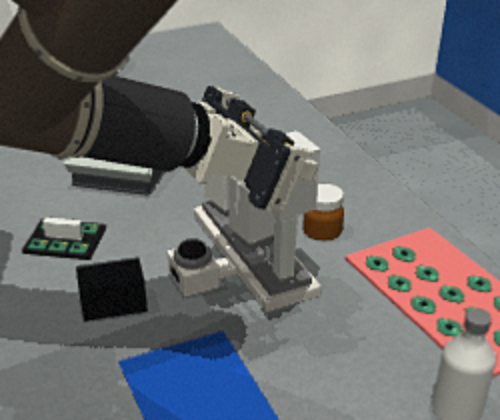

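```bash

python3 -m pendant '[[[0.45,0.07,0.21,0,0,0,-1],[0.5,0,0.235,0,0,0,-1],[0.5,0,0.235,0,0,0,-1],[0.5,0,0.235,0,0,0,-1],[0.5,0,0.235,0,0,0,-1],[0.5,0,0.235,0,0,0,-1],[0.5,0,0.235,0,0,0,-1],[0.5,0,0.235,0,0,0,-1]]]'
python3 -m pendant '[[[0.4,0,0.19,0,0,0,-1],[0.1,0,0.05,0,0,0,-1],[0,0,0,0,0,0,-1],[0,0,0,0,0,0,0.2],[0,0,0,0,0,0,0.6],[0,0,0,0,0,0,0.6],[0,0,0,0,0,0,0.6],[0,0,0,0,0,0,0.6]]]'
python3 -m pendant '[[[0,0,-0.6,0,0,0,0.6],[0,0,-1,0,0,0,0.6],[0,0,-1,0,0,0,0.6],[0,0,-1,0,0,0,0.6],[0,0,-1,0,0,0,1],[0,0,-1,0,0,0,1],[-0.9,0,-0.4,0,0,0,1],[-0.9,0,-0.4,0,0,0,1]]]' >/dev/null
python3 hung.py
python3 pl2.py .52 -.2 .3 185 -65
```

```text
time_s: 70.85
tcp_pos: [0.6539, 0.0115, 0.1369]
eef_rot: [-179.8, 64.8, -174.9]
contact_force: [-0.2, 0.2, -0.9]
gripper_width: 0.0561
gripper_force: 25.0
time_s: 71.65
tcp_pos: [0.6539, 0.0119, 0.1265]
eef_rot: [-179.8, 64.9, -174.9]
contact_force: [-0.1, 0.3, 0.1]
gripper_width: 0.0695
gripper_force: 0.0
[139 134  29  28 571] [654.6 209.4] [57.7 57. ] 14.6 [0.1189 0.1355 0.1386]
[179 134  26  27 539] [655.7 109.3] [57.1 56.4] 9.5 [0.1221 0.1357 0.1389]
[219 134  24  25 515] [657.5   9.8] [57.1 55.8] 4.8 [0.1298 0.1358 0.1391]
t 72.5 gp [0.557  0.0016 0.2177] j [ -24.   -2.  -42. -113.  -28.   39.] w 0.0875 gf 0.0
rot units [-0.09  0.06  0.01] | shift after rot [-2.58 -9.88 -4.21] | shift now (keep ori) [-2.59 -9.91 -4.14]
```

All three cups hang (tops z ≈135.6 mm). Now measure stand and carrier.

```bash
cat > st.py <<'E'
from h import *
W=np.load('top0.npy')
P=W[155:235,35:120].reshape(-1,3); P=P[(P[:,2]>.012)&(np.hypot(P[:,0]-.533,P[:,1]-.424)<.13)]
# ransac plane
rng=np.random.default_rng(0); best=0
for _ in range(500):
    a=P[rng.choice(len(P),3,False)]; n=np.cross(a[1]-a[0],a[2]-a[0]); n/=np.linalg.norm(n)+1e-12; n*=np.sign(n[2])
    k=abs((P-a[0])@n)<.002
    if k.sum()>best: best=k.sum(); K=k
Q=P[K]; c=Q.mean(0); n=np.linalg.svd(Q-c)[2][2]; n*=np.sign(n[2])
print('n',np.round(n,3),'tilt',np.degrees(np.arccos(n[2])),'inl',best,len(P))
xs=-n*[1,1,0]; xs/=np.linalg.norm(xs); print('stand +x dir (deg)',np.degrees(np.arctan2(xs[1],xs[0])))
ex=np.array([xs[0]*n[2],xs[1]*n[2],np.sqrt(1-n[2]**2)]); ey=np.cross(n,ex)
d=P-c; X,Y,Z=d@ex,d@ey,d@n
print('face X',np.percentile(X[K],[.5,99.5]),'Y',np.percentile(Y[K],[.5,99.5]))
L=(Z>.008)&(Z<.03); print('ledge n',L.sum(),'X',np.percentile(X[L],[2,50,98]),'Y',np.percentile(Y[L],[1,99]),'Z',np.percentile(Z[L],[50,95]))
rc=cv2.minAreaRect((np.stack([X[K],Y[K]],1)*1000).astype(np.float32)); print(rc)
xin=np.percentile(X[L],98)
yc=(np.percentile(Y[K],.5)+np.percentile(Y[K],99.5))/2
rest=c+ex*(xin+.045)+ey*yc; print('rest',np.round(rest,4),'c',c,'ex',np.round(ex,3))
E
python3 st.py
python3 - <<'E'
from h import *
W=cap('top')['W']; u0,u1,v0,v1=100,180,205,285
w=W[v0:v1,u0:u1]; 
for n,a,b in(('plate',.005,.02),('bar',.032,.045)):
    q=w[(w[...,2]>a)&(w[...,2]<b)&(np.hypot(w[...,0]-.395,w[...,1]-.264)<.1)]; print(n,len(q),cv2.minAreaRect((q[:,:2]*1000).astype(np.float32)),np.median(q,0))
E
```

```text
n [-0.25  -0.333  0.909] tilt 24.57665165548619 inl 1534 2713
stand +x dir (deg) 53.11053603263969
face X [-0.05633065  0.05461747] Y [-0.07330909  0.07536375]
ledge n 191 X [-0.06440795 -0.06027282 -0.0563293 ] Y [-0.07262393  0.07495942] Z [0.01559477 0.0190531 ]
((-2.5404014587402344, 0.8900146484375), (150.77133178710938, 118.65026092529297), 89.23617553710938)
rest [0.531  0.4199 0.0554] c [0.53804164 0.42748914 0.06010668] ex [0.546 0.727 0.416]
plate 1107 ((400.9459533691406, 259.79449462890625), (162.38803100585938, 164.99327087402344), 72.17948913574219) [0.39387756 0.26157207 0.00858023]
bar 121 ((394.7521667480469, 263.8871154785156), (14.207517623901367, 59.968971252441406), 58.22731399536133) [0.39495607 0.26337008 0.03795193]
```

```bash

python3 -m pendant '[[[-0.29,-0.6,-0.58,0,0,0,1],[-0.29,-0.6,-0.58,0,0,0,1],[-0.29,-0.6,-0.58,0,0,0,1],[-0.29,-0.6,-0.58,0,0,0,1],[-0.29,-0.6,-0.58,0,0,0,1],[-0.29,-0.6,-0.58,0,0,0,1],[-0.29,-0.6,-0.58,0,0,0,1],[-0.29,-0.6,-0.58,0,0,0,1]]]' >/dev/null
python3 -m pendant '[[[0,0,0,-0.9,0,-0.42,1],[0,0,0,-0.9,0,-0.42,1],[0,0,0,-0.9,0,-0.42,1],[0,0,0,-0.9,0,-0.42,1],[0,0,0,-0.9,0,-0.42,1],[0,0,0,-0.9,0,-0.42,1],[0,0,0,-0.9,0,-0.42,1],[0,0,0,-0.6,0,-0.28,1]]]' >/dev/null
python3 pl2.py .5 -.1 .3 215 0
python3 -m pendant '[[[0,0,0,0,1,0,1],[0,0,0,0,1,0,1],[0,0,0,0,1,0,1],[0,0,0,0,1,0,1],[0,0,0,0,1,0,1],[0,0,0,0,1,0,1],[0,0,0,0,1,0,1],[0,0,0,0,1,0,1]]]' >/dev/null
python3 -m pendant '[[[0,0,0,0,1,0,1],[0,0,0,0,1,0,1],[0,0,0,0,1,0,1],[0,0,0,0,1,0,1],[0,0,0,0,1,0,1],[0,0,0,0,1,0,1],[0,0,0,0,1,0,1],[0,0,0,0,1,0,1]]]' >/dev/null
python3 pl2.py .395 .264 .2 215 0
```

```text
t 74.15 gp [ 0.4991 -0.0963  0.2924] j [-41.   1. -23. -71. -68.  17.] w 0.0876 gf 0.0
rot units [ 0.1 16.2  0.1] | shift after rot [-0.07 -0.18 -0.47] | shift now (keep ori) [-0.32 -0.18 -0.23]
t 75.75 gp [ 0.4964 -0.0983  0.291 ] j [ 11.   3. -16.  -0. -71. -65.] w 0.0875 gf 0.0
rot units [0.02 0.13 0.1 ] | shift after rot [-6.24 17.75  4.55] | shift now (keep ori) [-6.32 17.7   4.63]
```

```bash

python3 -m pendant '[[[-0.33,0.93,0.24,0,0,0,1],[-0.33,0.93,0.24,0,0,0,1],[-0.33,0.93,0.24,0,0,0,1],[-0.33,0.93,0.24,0,0,0,1],[-0.33,0.93,0.24,0,0,0,1],[-0.33,0.93,0.24,0,0,0,1],[-0.33,0.93,0.24,0,0,0,1],[-0.33,0.93,0.24,0,0,0,1]]]' >/dev/null
python3 -m pendant '[[[-0.33,0.93,0.24,0,0,0,1],[-0.33,0.93,0.24,0,0,0,1],[-0.33,0.93,0.24,0,0,0,1],[-0.33,0.93,0.24,0,0,0,1],[-0.33,0.93,0.24,0,0,0,1],[-0.33,0.93,0.24,0,0,0,1],[-0.33,0.93,0.24,0,0,0,1],[-0.33,0.93,0.24,0,0,0,1]]]' >/dev/null
python3 -m pendant '[[[-0.33,0.93,0.24,0,0,0,1],[-0.33,0.93,0.24,0,0,0,1],[-0.33,0.93,0.24,0,0,0,1],[0,0,0,0,0,-1,1],[0,0,0,0,0,-1,1],[0,0,0,0,0,-1,1],[0,0,0,0,0,-1,1],[0,0,0,0,0,-1,1]]]' >/dev/null
python3 -m pendant '[[[0,0,0,0,0,-1,1],[0,0,0,0,0,-1,1],[0,0,0,0,0,-1,1],[0,0,0,0,0,-1,1],[0,0,0,0,0,-1,1],[0,0,0,0,0,-1,1],[0,0,0,0,0,-1,1],[0,0,0,0,0,-1,1]]]' >/dev/null
python3 -m pendant '[[[0,0,0,0,0,-1,1],[0,0,0,0,0,-1,1],[0,0,0,0,0,-1,1],[0,0,0,0,0,-1,1],[0,0,0,0,0,-1,1],[0,0,0,0,0,-1,1],[0,0,0,0,0,-1,1],[0,0,0,0,0,-1,1]]]' >/dev/null
python3 -m pendant '[[[0,0,0,0,0,-1,1],[0,0,0,0,0,-1,1],[0,0,0,0,0,-1,1],[0,0,0,0,0,-1,1],[0,0,0,0,0,-1,1],[0,0,0,0,0,-1,1],[0,0,0,0,0,-1,1],[0,0,0,0,0,0,1]]]' >/dev/null
python3 pl2.py .395 .264 .2 -33 0
python3 - <<'E'
from h import *
W=cap('wrist','w10.png')['W']; np.save('w10.npy',W)
for n,a,b in(('plate',.005,.02),('bar',.032,.046)):
    m=((W[...,2]>a)&(W[...,2]<b)).astype(np.uint8); nn,l,st,ce=cv2.connectedComponentsWithStats(m)
    for i in range(1,nn):
        if st[i,4]>400:
            q=W[l==i]; rc=cv2.minAreaRect((q[:,:2]*1000).astype(np.float32)); print(n,st[i],np.round(rc[0],1),np.round(rc[1],1),round(rc[2],1))
E
```

```text
t 80.55 gp [0.3959 0.2623 0.2015] j [ 58.   3. -28.   0. -58.  -0.] w 0.0877 gf 0.0
rot units [-0.15 -0.07  0.11] | shift after rot [-0.09 -0.05  0.07] | shift now (keep ori) [-0.09 -0.05  0.07]
plate [351  28  32  88 502] [427.3 110.2] [ 1.6 89.1] 79.5
plate [  97   87   15  132 1291] [504.6 385.6] [  6.8 141. ] 52.7
plate [ 210  129   86  100 7323] [395.4 266.4] [ 90.4 110.4] 57.1
bar [360  19  35  98 624] [426.4 109.8] [ 2.  89.9] 79.8
bar [  58   77   33  135 2887] [521.5 391.1] [ 21.1 130.6] 53.3
bar [246 156  14  59 804] [395.4 265.9] [13.2 59.9] 57.2
```

View pics/w10.png

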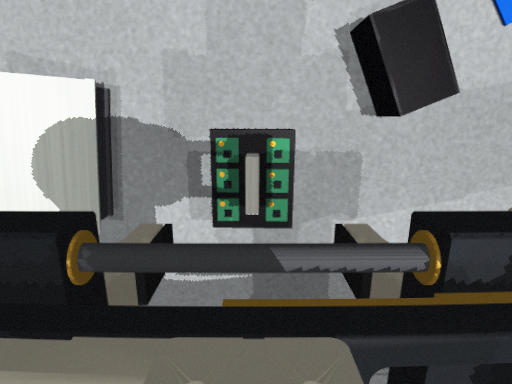

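Carrier at (252,178): centre (395.4, 266.1) mm, bar across image vertical, yaw −32.8°. Grip it.

```bash
python3 pl2.py .3954 .2661 .03 -32.8 0
python3 -m pendant '[[[-0.09,-0.15,0.9,-0.15,-0.07,0.06,1],[0,0,0.95,0,0,0,1],[0,0,0.95,0,0,0,1],[0,0,0.95,0,0,0,1],[0,0,0.95,0,0,0,1],[0,0,0.95,0,0,0,1],[0,0,0.95,0,0,0,1],[0,0,0.95,0,0,0,1]]]' >/dev/null
python3 -m pendant '[[[0,0,0,0,0,0,1],[0,0,0,0,0,0,0],[0,0,0,0,0,0,0],[0,0,0,0,0,0,0],[0,0,0,0,0,0,0],[0,0,0,0,0,0,0],[0,0,0,0,0,0,0],[0,0,0,0,0,0,0]]]' 40 >/dev/null
python3 pl2.py .3954 .2661 .03 -32.8 0
```

```text
t 80.6 gp [0.3961 0.2625 0.2016] j [ 58.   3. -28.   0. -58.  -0.] w 0.0879 gf 0.0
rot units [-0.16 -0.07  0.02] | shift after rot [-0.12 -0.13  8.58] | shift now (keep ori) [-0.17 -0.04  8.58]
t 82.2 gp [0.397  0.2678 0.0515] j [ 58.  15. -38.   0. -37.  -0.] w 0.0447 gf 0.0
rot units [-0.04 -0.   -0.01] | shift after rot [-0.02  0.11  1.07] | shift now (keep ori) [-0.02  0.12  1.07]
```

```bash

python3 -m pendant '[[[-0.02,0.11,0.55,0,0,0,0],[0,0,0.52,0,0,0,0],[0,0,0,0,0,0,0],[0,0,0,0,0,0,-1],[0,0,0,0,0,0,-1],[0,0,0,0,0,0,-1],[0,0,0,0,0,0,-1],[0,0,0,0,0,0,-1]]]' 40 
python3 -m pendant '[[[0,0,0,0,0,0,-1],[0,0,0,0,0,0,-1],[0,0,-0.5,0,0,0,-1],[0,0,-1,0,0,0,-1],[0,0,-1,0,0,0,-1],[0,0,-1,0,0,0,-1],[0,0,-1,0,0,0,-1],[0,0,-1,0,0,0,-1]]]' 40
python3 -m pendant '[[[0,0,-1,0,0,0,-1],[0,0,-1,0,0,0,-1],[0,0,-1,0,0,0,-1],[0,0,0,0,0,0,-1],[0,0,0,0,0,0,-1],[0,0,0,0,0,0,-1],[0,0,0,0,0,0,-1],[0,0,0,0,0,0,-1]]]' 40 >/dev/null
python3 - <<'E'
from h import *
W=cap('wrist')['W']
z=W[100:300,150:350,2]; print(np.nanpercentile(z,[50,90]))
st=cap('top')['W']; P=st[155:235,35:120].reshape(-1,3); n=np.array([-.25,-.333,.909]); n/=np.linalg.norm(n)
s=r.get_state(); print(s['tcp_pos'],s['eef_rot'],s['gripper_width'],s['contact_force'])
# targets: orientation: tool z=-n, tool y = -(stand x in slope)
ang=np.radians(52.9); t=np.radians(25)
ex=np.array([np.cos(ang)*np.cos(t),np.sin(ang)*np.cos(t),np.sin(t)]); nn=np.array([-np.cos(ang)*np.sin(t),-np.sin(ang)*np.sin(t),np.cos(t)])
O=np.stack([np.cross(-ex,-nn),-ex,-nn],1); print(np.round(O,3),np.linalg.det(O))
T=T_tool(); print('rot units',np.round(R.from_matrix(T[:3,:3].T@O).as_rotvec(degrees=True)/4,2))
E
```

```text
time_s: 83.0
tcp_pos: [0.3956, 0.2663, 0.0332]
eef_rot: [-179.8, -0.0, -32.9]
contact_force: [-0.6, -0.0, 3.0]
gripper_width: 0.0137
gripper_force: 40.0
time_s: 83.8
tcp_pos: [0.395, 0.2655, 0.1441]
eef_rot: [-179.9, 0.0, -32.9]
contact_force: [0.6, 0.0, -2.4]
gripper_width: 0.0137
gripper_force: 40.0
[0.17942741 0.27073147]
[0.39514523 0.26564614 0.20246373] [-1.79900281e+02 -1.10293468e-02 -3.28587669e+01] 0.013806385450171188 [-0.62797868 -0.18441367 -2.40765599]
[[ 0.798 -0.547  0.255]
 [-0.603 -0.723  0.337]
 [ 0.    -0.423 -0.906]] 0.9999999999999998
rot units [6.22 0.23 1.04]
```

```bash
cat > pl3.py <<'E'
# pl3.py up h : TCP target over rest; up = upslope offset, h = height of carrier underside above face
import sys; from h import *
up,hh=map(float,sys.argv[1:3]); rest=np.array([.532,.421,.0555])
ang=np.radians(52.9); t=np.radians(25)
ex=np.array([np.cos(ang)*np.cos(t),np.sin(ang)*np.cos(t),np.sin(t)]); nn=np.array([-np.cos(ang)*np.sin(t),-np.sin(ang)*np.sin(t),np.cos(t)])
O=np.stack([np.cross(-ex,-nn),-ex,-nn],1); T=T_tool(); g=rest+ex*up+nn*(.0332+hh); d=g-T[:3,3]; s=r.get_state()
print('t',round(s['time_s'],2),'tcp',np.round(T[:3,3],4),'goal',np.round(g,4),'j',np.round(s['joints']),'F',np.round(s['contact_force'],1),'w',round(s['gripper_width'],4))
print('rot',np.round(R.from_matrix(T[:3,:3].T@O).as_rotvec(degrees=True)/4,2),'shift after',np.round(O.T@d/.02,2),'shift now',np.round(T[:3,:3].T@d/.02,2))
E
python3 -m pendant '[[[0.157,-0.975,0,0,0,0,-1],[0.157,-0.975,0,0,0,0,-1],[0.157,-0.975,0,0,0,0,-1],[0.157,-0.975,0,0,0,0,-1],[0.157,-0.975,0,0,0,0,-1],[0.157,-0.975,0,0,0,0,-1],[0.157,-0.975,0,0,0,0,-1],[0.157,-0.975,0,0,0,0,-1]]]' >/dev/null
python3 -m pendant '[[[0.157,-0.9,0,0,0,0,-1],[0,0,0,0.889,0.033,0.149,-1],[0,0,0,0.889,0.033,0.149,-1],[0,0,0,0.889,0.033,0.149,-1],[0,0,0,0.889,0.033,0.149,-1],[0,0,0,0.889,0.033,0.149,-1],[0,0,0,0.889,0.033,0.149,-1],[0,0,0,0.889,0.033,0.149,-1]]]' >/dev/null
python3 pl3.py .006 .03
python3 - <<'E'
from h import *
W=cap('wrist','w11.png')['W']; np.save('w11.npy',W)
P=W.reshape(-1,3); P=P[(P[:,2]>.015)&(P[:,2]<.11)&(np.hypot(P[:,0]-.533,P[:,1]-.424)<.13)]
ang=np.radians(52.9); t=np.radians(25); rest=np.array([.532,.421,.0555])
ex=np.array([np.cos(ang)*np.cos(t),np.sin(ang)*np.cos(t),np.sin(t)]); nn=np.array([-np.cos(ang)*np.sin(t),-np.sin(ang)*np.sin(t),np.cos(t)]); ey=np.cross(nn,ex)
X,Y,Z=(P-rest)@ex,(P-rest)@ey,(P-rest)@nn
f=abs(Z)<.006; print('face',f.sum(),'Z med',np.median(Z[f]),'X',np.percentile(X[f],[1,99]),'Y',np.percentile(Y[f],[1,99]))
l=(Z>.008)&(Z<.022)&(X<-.03); print('ledge',l.sum(),np.percentile(X[l],[2,50,98]) if l.sum() else '')
E
```

```text
t 86.3 tcp [0.5132 0.3964 0.2032] goal [0.5192 0.404  0.1153] j [ 56.   8. -28.   2. -29.  -4.] F [-0.4  0.1 -1.9] w 0.0142
rot [-0.04 -0.   -0.01] shift after [0.01 1.42 4.19] shift now [0.01 1.43 4.18]
face 4185 Z med 0.0009889420782481764 X [-0.04449944  0.06591607] Y [-0.07424927  0.01111638]
ledge 1329 [-0.05230706 -0.04715243 -0.04403891]
```

View pics/w11.png

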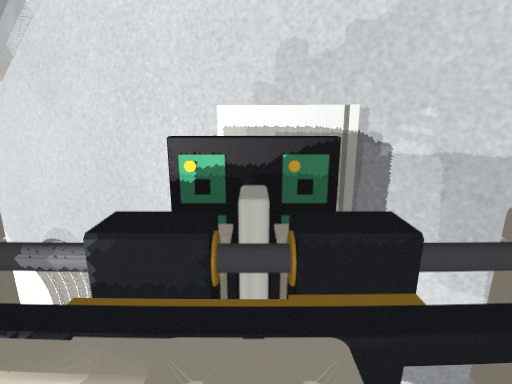

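Carrier edge (x≈338) is parallel to the ledge (x≈350) and slightly upslope; the wrist depth confirms the ledge position within 1 mm. Lower onto the face.

```bash

python3 -m pendant '[[[0,0.24,0.9,0,0,0,-1],[0,0.24,0.9,0,0,0,-1],[0,0.24,0.9,0,0,0,-1],[0,0.24,0.9,0,0,0,-1],[0,0.24,0.9,0,0,0,-1],[0,0.24,0.7,0,0,0,-1],[0,0,0,0,0,0,-1],[0,0,0,0,0,0,-1]]]'
python3 pl3.py .006 0
python3 -m pendant '[[[0,0,0.1,0,0,0,-1],[0,0,0.1,0,0,0,-1],[0,0,0,0,0,0,-1],[0,0,0,0,0,0,-1],[0,0,0,0,0,0,-1],[0,0,0,0,0,0,-1],[0,0,0,0,0,0,-1],[0,0,0,0,0,0,-1]]]'
python3 pl3.py .006 0
```

```text
time_s: 87.15
tcp_pos: [0.5242, 0.4109, 0.0966]
eef_rot: [-155.0, -0.0, -37.1]
contact_force: [-0.2, 0.3, -2.1]
gripper_width: 0.0143
gripper_force: 40.0
t 87.15 tcp [0.5242 0.4109 0.0966] goal [0.5268 0.4141 0.0881] j [ 55.  18. -33.   4. -14.  -6.] F [-0.2  0.3 -2.1] w 0.0143
rot [ 0.01 -0.    0.01] shift after [ 0.   -0.01  0.47] shift now [ 0.   -0.01  0.47]
time_s: 87.95
tcp_pos: [0.5252, 0.4123, 0.0934]
eef_rot: [-154.9, -0.0, -37.1]
contact_force: [-0.3, -0.7, -2.3]
gripper_width: 0.0138
gripper_force: 40.0
t 87.95 tcp [0.5252 0.4123 0.0934] goal [0.5268 0.4141 0.0881] j [ 55.  18. -33.   5. -13.  -7.] F [-0.3 -0.7 -2.3] w 0.0138
rot [-0.02 -0.    0.  ] shift after [0.01 0.   0.29] shift now [0.01 0.   0.29]
```

```bash

python3 -m pendant '[[[0,0,0.1,0,0,0,-1],[0,0,0.1,0,0,0,-1],[0,0,0.05,0,0,0,-1],[0,0,0,0,0,0,-1],[0,0,0,0,0,0,-1],[0,0,0,0,0,0,-1],[0,0,0,0,0,0,-1],[0,0,0,0,0,0,-1]]]'
python3 -m pendant '[[[0,0.1,0.03,0,0,0,-1],[0,0.1,0,0,0,0,-1],[0,0.05,0,0,0,0,-1],[0,0,0,0,0,0,-1],[0,0,0,0,0,0,-1],[0,0,0,0,0,0,-1],[0,0,0,0,0,0,-1],[0,0,0,0,0,0,-1]]]'
python3 pl3.py 0 0
```

```text
time_s: 88.75
tcp_pos: [0.5265, 0.414, 0.0889]
eef_rot: [-154.9, -0.0, -37.1]
contact_force: [1.3, -0.6, -2.1]
gripper_width: 0.0137
gripper_force: 40.0
time_s: 89.55
tcp_pos: [0.5239, 0.4105, 0.0863]
eef_rot: [-154.9, -0.0, -37.1]
contact_force: [-3.9, -3.1, 3.3]
gripper_width: 0.0137
gripper_force: 40.0
t 89.55 tcp [0.5239 0.4105 0.0863] goal [0.5235 0.4098 0.0856] j [ 55.  19. -34.   5. -12.  -7.] F [-3.9 -3.1  3.3] w 0.0137
rot [-0.01 -0.   -0.  ] shift after [0.01 0.05 0.02] shift now [0.01 0.05 0.02]
```

```bash

python3 -m pendant '[[[0,0.04,0,0,0,0,-1],[0,0,0,0,0,0,-0.5],[0,0,0,0,0,0,-0.2],[0,0,0,0,0,0,0],[0,0,0,0,0,0,0],[0,0,0,0,0,0,0],[0,0,0,0,0,0,0],[0,0,0,0,0,0,0]]]'
python3 -m pendant '[[[0,0,-0.5,0,0,0,0],[0,0,-1,0,0,0,0],[0,0,-1,0,0,0,0],[0,0,-1,0,0,0,0],[0,0,-1,0,0,0,0],[0,0,-1,0,0,0,0],[0,0,0,0,0,0,0],[0,0,0,0,0,0,0]]]' >/dev/null
python3 pl2.py .5471 .091 .13 -37 0
python3 - <<'E'
from h import *
W=cap('wrist','w12.png')['W']
P=W.reshape(-1,3); P=P[(P[:,2]>.015)&(P[:,2]<.13)&(np.hypot(P[:,0]-.525,P[:,1]-.415)<.13)]
ang=np.radians(52.9); t=np.radians(25); rest=np.array([.532,.421,.0555])
ex=np.array([np.cos(ang)*np.cos(t),np.sin(ang)*np.cos(t),np.sin(t)]); nn=np.array([-np.cos(ang)*np.sin(t),-np.sin(ang)*np.sin(t),np.cos(t)]); ey=np.cross(nn,ex)
X,Y,Z=(P-rest)@ex,(P-rest)@ey,(P-rest)@nn
for n,a,b in(('plate',.0055,.013),('bar',.032,.045)):
    k=(Z>a)&(Z<b)&(X>-.05)&(X<.06); rc=cv2.minAreaRect((np.stack([X[k],Y[k]],1)*1000).astype(np.float32)); print(n,k.sum(),rc,np.median(Z[k]))
E
```

```text
time_s: 90.35
tcp_pos: [0.5235, 0.41, 0.0858]
eef_rot: [-154.9, -0.0, -37.1]
contact_force: [-0.1, 0.1, -0.4]
gripper_width: 0.0437
gripper_force: 0.0
t 91.15 gp [0.4961 0.3739 0.1838] j [ 56.   7. -33.   3. -25.  -5.] w 0.0441 gf 0.0
rot units [-6.29 -0.   -0.03] | shift after rot [10.55  9.7   2.68] | shift now (keep ori) [10.57  9.96 -1.71]
plate 10123 ((0.6426467895507812, -11.29873275756836), (91.76353454589844, 126.63396453857422), 0.12185711413621902) 0.009643518439578851
bar 1267 ((1.358139991760254, -0.05195808410644531), (13.979063034057617, 59.88689041137695), 0.29249468445777893) 0.038898715875475595
```

View pics/w12.png

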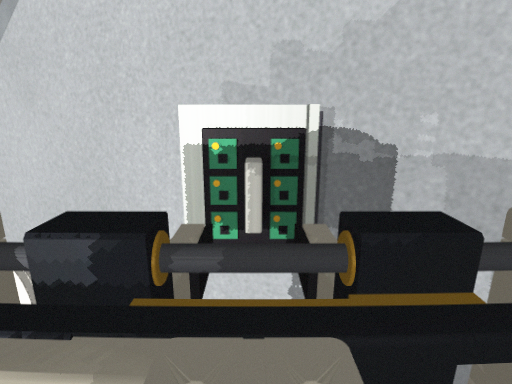

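Carrier lies flat against the ledge (bar at (253,195)), centre 1–2 mm from rest. Now the button.

```bash

python3 -m pendant '[[[0,0,-0.5,-0.9,0,0,-1],[0,0,0,-0.9,0,0,-1],[0,0,0,-0.9,0,0,-1],[0,0,0,-0.9,0,0,-1],[0,0,0,-0.9,0,0,-1],[0,0,0,-0.9,0,0,-1],[0,0,0,-0.89,0,0,-1],[0,0,0,0,0,-1,-1]]]' >/dev/null
python3 -m pendant '[[[0,0,0,0,0,-1,-1],[0,0,0,0,0,-1,-1],[0,0,0,0,0,-1,-1],[0,0,0,0,0,-1,-1],[0,0,0,0,0,-1,-1],[0,0,0,0,0,-1,-1],[0,0,0,0,0,-1,-1],[0,0,0,0,0,-1,-1]]]' >/dev/null
python3 pl2.py .547 .088 .13 0 0
python3 - <<'E'
from h import *
W=np.load('top0.npy').reshape(-1,3); q=W[np.hypot(W[:,0]-.5455,W[:,1]-.0875)<.012]; print(len(q),np.percentile(q[:,2],[5,50,95]))
W=np.load('top0.npy').reshape(-1,3); q=W[(np.hypot(W[:,0]-.5455,W[:,1]-.0875)<.03)&(W[:,2]>.05)]; print(cv2.minEnclosingCircle((q[:,:2]*1000).astype(np.float32)),q.mean(0))
E
python3 hung.py
```

```text
t 92.8 gp [0.4926 0.3693 0.19  ] j [ 55.  17. -11.  -0. -61.  34.] w 0.0001 gf 0.0
rot units [ 0.05  0.04 -0.23] | shift after rot [ 2.72 14.06  3.  ] | shift now (keep ori) [ 2.96 14.01  3.04]
62 [0.05763128 0.06206782 0.06488985]
((546.4765625, 86.55791473388672), 27.549909591674805) [0.54601621 0.08621156 0.05767859]
[138 134  30  28 570] [654.9 209.4] [57.8 57.7] 14.7 [0.1187 0.1354 0.1388]
[179 134  26  27 538] [655.7 109.5] [56.9 56.5] 10.2 [0.1223 0.1357 0.1388]
[219 134  24  25 514] [657.5   9.8] [56.9 56.2] 4.2 [0.1282 0.1358 0.139 ]
```

```bash

python3 -m pendant '[[[0,0,0,0,0,-0.23,-1],[0.18,0.935,0.2,0,0,0,-1],[0.18,0.935,0.2,0,0,0,-1],[0.18,0.935,0.2,0,0,0,-1],[0.18,0.935,0.2,0,0,0,-1],[0.18,0.935,0.2,0,0,0,-1],[0.18,0.935,0.2,0,0,0,-1],[0.18,0.935,0.2,0,0,0,-1]]]' >/dev/null
python3 -m pendant '[[[0.18,0.935,0.2,0,0,0,-1],[0.18,0.935,0.2,0,0,0,-1],[0.18,0.935,0.2,0,0,0,-1],[0.18,0.935,0.2,0,0,0,-1],[0.18,0.935,0.2,0,0,0,-1],[0.18,0.935,0.2,0,0,0,-1],[0.18,0.935,0.2,0,0,0,-1],[0.18,0.935,0.2,0,0,0,-1]]]' >/dev/null
python3 pl2.py .547 .088 .085 0 0
```

```text
t 94.45 gp [0.546  0.0871 0.1316] j [ 29.  15. -24.   0. -51.  60.] w 0.0004 gf 0.0
rot units [ 0.02  0.01 -0.05] | shift after rot [ 0.05 -0.04  2.33] | shift now (keep ori) [ 0.05 -0.05  2.33]
```

```bash

python3 -m pendant '[[[0.05,-0.05,0.8,0,0,0,-1],[0,0,0.8,0,0,0,-1],[0,0,0.6,0,0,0,-1],[0,0,0.2,0,0,0,-1],[0,0,0.1,0,0,0,-1],[0,0,0,0,0,0,-1],[0,0,0,0,0,0,-1],[0,0,0,0,0,0,-1]]]'
python3 -m pendant '[[[0,0,0.1,0,0,0,-1],[0,0,0.1,0,0,0,-1],[0,0,0.1,0,0,0,-1],[0,0,0,0,0,0,-1],[0,0,0,0,0,0,-1],[0,0,0,0,0,0,-1],[0,0,0,0,0,0,-1],[0,0,0,0,0,0,-1]]]'
```

```text
time_s: 95.25
tcp_pos: [0.5472, 0.0899, 0.0855]
eef_rot: [179.9, 0.0, -0.2]
contact_force: [-0.1, 0.4, -0.4]
gripper_width: 0.0007
gripper_force: 0.0
time_s: 96.05
tcp_pos: [0.5473, 0.0899, 0.0792]
eef_rot: [179.9, 0.0, -0.2]
contact_force: [0.9, 1.7, 5.2]
gripper_width: 0.0004
gripper_force: 2.2
```

```bash

python3 -m pendant '[[[0,0,0.1,0,0,0,-1],[0,0,0.1,0,0,0,-1],[0,0,0,0,0,0,-1],[0,0,0,0,0,0,-1],[0,0,0,0,0,0,-1],[0,0,0,0,0,0,-1],[0,0,0,0,0,0,-1],[0,0,0,0,0,0,-1]]]'
python3 -m pendant '[[[0,0,0.1,0,0,0,-1],[0,0,0.05,0,0,0,-1],[0,0,0,0,0,0,-1],[0,0,0,0,0,0,-1],[0,0,0,0,0,0,-1],[0,0,0,0,0,0,-1],[0,0,0,0,0,0,-1],[0,0,0,0,0,0,-1]]]'
```

```text
time_s: 96.85
tcp_pos: [0.5475, 0.0899, 0.0778]
eef_rot: [179.9, -0.1, -0.1]
contact_force: [-9.3, 2.9, 31.3]
gripper_width: 0.0005
gripper_force: 15.3
time_s: 97.65
tcp_pos: [0.5476, 0.0899, 0.0773]
eef_rot: [179.9, -0.1, -0.1]
contact_force: [-17.9, 2.2, 55.8]
gripper_width: 0.0006
gripper_force: 27.7
```

The button bottomed out (force rose to 56 N with no travel). Retreat and verify.

```bash

python3 -m pendant '[[[0,0,-0.5,0,0,0,-1],[0,0,-1,0,0,0,-1],[0,0,-1,0,0,0,-1],[0,0,-1,0,0,0,-1],[0,0,-1,0,0,0,-1],[0,0,-1,0,0,0,-1],[0,0,-1,0,0,0,-1],[0,0,0,0,0,0,-1]]]'
python3 hung.py
python3 - <<'E'
from h import *
c=cap('top','t13.png')
cv2.imwrite('pics/t13c.png',cv2.resize(c['frame'][80:290,30:290],None,fx=2.5,fy=2.5))
E
```

```text
time_s: 98.45
tcp_pos: [0.5475, 0.0897, 0.2039]
eef_rot: [180.0, -0.1, -0.2]
contact_force: [0.4, 0.4, 0.8]
gripper_width: 0.0002
gripper_force: 0.0
[186 134  19  24 208] [657.7  99. ] [57.2 36.2] 11.4 [0.1221 0.1357 0.1386]
[219 134  24  25 513] [657.5  10. ] [56.8 55.8] 5.2 [0.1281 0.1359 0.1393]
```

View pics/t13c.png

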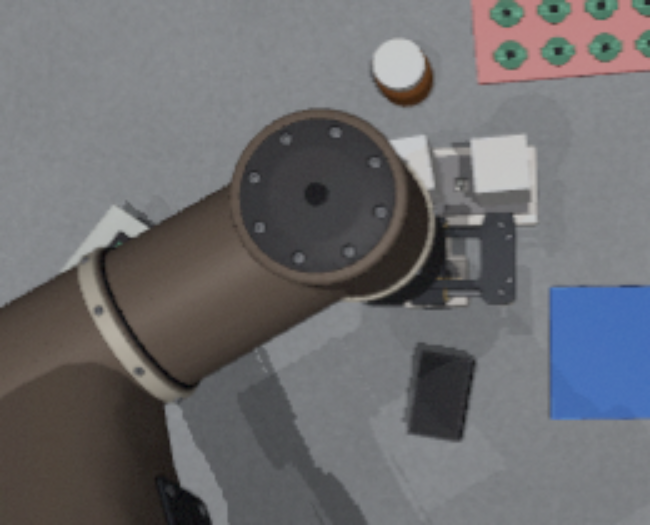

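The right cup (500,163) and part of the middle cup (412,160) are unchanged. The arm hides the rest of the station, but nothing there was touched. Handing in.

```bash
python3 -c "
from plant import r
print(r.close_job())"
```

```text
the job is handed in; nothing more can be done
None
```

I handed the job in at about 98 s of the 192 s limit; the verdict was not shown. The rack is seated, all three cups hang mouth-down on their own posts, the carrier lies against the ledge, and the start button was pressed to its stop last; in the final top view the arm hid the left cup and the carrier.

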